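# Meter two portions of walnuts from a slide-gate hopper

### The arm

A 7-joint arm with a two-finger parallel gripper is mounted at the origin on a cart in front of the work surface, level with it; the furniture and walls round the work are solid. World frame = base frame: x ahead of the robot, y to its left, z up, the work surface at z = 0. Lengths are in m, angles in rad, forces in N, time in s.
With the tool pointing down it reaches from about 0.4 to 0.925 m from the base axis. Payload 5.6 kg.
Tool frame: the origin (TCP) lies at the very end of the fingers, on their centre line; the grasp point (between the pads) lies 19 mm behind it (env.tcp_to_grasp is the distance from the TCP to the grasp point, in m); x points along the fingers, z is the direction in which the jaws open and shut, and the axes are right-handed (so a half turn about x gives the same grasp; the last joint's range is limited). The gripper opens to 85 mm and grips with 20 to 120 N. Pads are 22 mm wide; open, the fingers measure 114 mm over their backs; the gripper's body (76 mm by 85 mm) begins 54 mm behind the grasp point. The pads swing forward as they close: fully open they stand 13 mm farther back than shut.
Start: joints at [1.131, 0.468, -0.012, 1.603, 0.006, 1.071, -0.056], TCP at [0.251, -0.6, 0.195] pointing down, gripper open.
Joint ranges: [-2.53, 2.53], [-0.31, 2.02], [-1.57, 1.55], [0.28, 2.44], [-1.29, 4.43], [0.15, 1.84], [-2.92, 2.92]. Speed limits (rad/s): [2.57, 2.57, 3.14, 3.14, 3.14, 3.14, 3.14].

### API

Orientations are given as a unit quaternion [x, y, z, w].
In Python, from plant import observe, viewer, ticket, env gives the robot as it stands.
- The arm moves only by the shell command python3 -m inch 'ROWS' [FORCE]. ROWS is text: rows parted by semicolons, each of 7 numbers parted by spaces: the shift along the world's x, y, z as a fraction of full scale, then the turn, a rotation vector about the world's x, y, z as a fraction of full scale, then the opening, from -1 (shut) to 1 (fully open). A call has 1 to 12 rows; each row shifts and turns the commanded pose from where the row before left it; what a row does not reach is not made up. Full scale, the value 1, is 0.06 m for a shift and 6 degrees for a turn. A row lasts 1/8 s, in which the tool goes at most 62.5 mm and 10.7 degrees, less where a joint would pass 70% of its speed; a pose out of reach is approached as far as the arm can. A call with a number of a shift or a turn outside -1 to 1 is refused whole. A call with a gripper value outside its range is refused whole. The fingers move at their own pace and stop on an object; FORCE is the grip in N (left out, the last holds). Time passes only in rows, so rows that do not move let the fingers close. It gives the time, the measured TCP pose, the force and the opening at its end, in the units of the state.
- observe(): the state, without advancing time (a new reading comes with each control period).
- viewer.read_camera(name): name is "side" or "top" or "wrist"; returns the picture (384x512x3 uint8, blue, green, red); there is no depth.
- viewer.camera_params(name): a dict with "fx", "fy", "cx", "cy" (pixels), "k1" (the pictures are not rectified: a ray, as slopes to the right and down, at radius r is drawn at 1 + k1 r^2 times it, then the intrinsics apply), "position" and "attitude" of the camera in the world. Camera axes: x right, y up, looking along -z (the intrinsics and any distortion apply to the point x, -y, -z); pixel columns grow to the right and rows downward; lengths in m; the calibration is good to about 2 mm. A picture is of the moment at which its call begins: read the wrist's pose just before it. camera_params takes no time and is no camera call; for the wrist camera it gives the pose at the moment of the call.
- ticket.sign_off(): hands the job in, once; it reports no verdict.
The state is a dict: "t": time; "joints": joint angles; "joint_velocities": joint speeds; "joint_efforts": joint torques, N m; "eef_pos": TCP position; "tool_rot": TCP orientation; "wrist_force": force on the tool from outside, world axes, zero at the start; "ft_torque": the same for the moment, N m; "opening": opening from 0.0 (shut) to 1.0 (fully open).
Only numpy, scipy, OpenCV 4.12 (cv2) and the standard library are available. Lean on these libraries where they do the work, as an engineer would, in place of code of your own. Each camera call takes 0.05 s, during which the arm holds its last target. There are 200 camera calls.

### The job

Serve two portions of walnuts from the nut hopper; each of its four lanes holds one portion of two nuts. Stand the brown glass bowl from the front of the worktop under the spout, draw the slide gate out just far enough that the two lanes at the end away from its handle empty into the bowl while the other two lanes keep their nuts, then push the gate fully home. Last, set the bowl with its four nuts upright on the middle of the empty plate at the front, without dropping it or tipping anything out, and leave the mustard jar, timer and spice jar near it where they stand.

Things in the scene. Friction and masses are not known exactly. Their poses are not given: they have to be found in the camera images.
- hopper: nut hopper fixed on the worktop: two wooden cheeks and a clear-fronted box, 4 lanes side by side over one slide gate, funnel and spout. Origin: middle of its foot; z up, x to its back (clear front faces -x), y along the row of lanes to the gate's handle. Outside x -50 to 70, y -103 to 103, 282 mm tall. Under the spout it is open to the front, 177 mm between the cheeks, back to a low bar at x = 55
- lane_1 (a point): middle of lane 1, the end lane away from the handle, at the top of the gate plate on which the walnuts stand: 176 mm above the worktop, hopper x -15, y -68 mm. Lanes 2, 3, 4 follow at steps of 45.25 mm along +y. Each is 41 mm wide, 42 mm deep and open at the top, and holds two walnuts, one on the other. Axes as the hopper's
- spout (a point): middle of the spout's lower mouth, 64 (hopper y) x 42 mm (hopper x), 100 mm above the worktop, at hopper x = -15 mm. The clear front above it stands 25 mm before this point (towards hopper -x) from 100 to 282 mm height, so reach under it from the front with the hand leaning back. Axes as the hopper's
- gate (a joint): how far the gate is drawn out along the hopper's +y, m: 0 shut (up to 0.01 ajar at the start), at most 0.185. It opens lane 1 first: a lane's two walnuts drop when the gate is at about 0.044 (lane 1), 0.083 (lane 2), 0.128 (lane 3), 0.173 (lane 4); lanes 1 and 2 are wide open at 0.09. About 3 N moves it; it stays where it is left. Scribed lines, one per lane, come out of the cheek as it is drawn
- gate_handle (a point): middle of the gate's dark wooden bar handle, 60 (hopper x) x 16 (hopper y) x 48 mm tall, upright on the gate's end, 196 mm above the worktop; when shut it is 195 mm from the hopper's middle along +y, 85 mm clear of the cheek; it moves with the gate. Axes as the hopper's
- bowl_center (a point): loose brown (dark amber) glass bowl near the front edge of the worktop, round, 125 mm wide at the rim, 82 mm at the foot, 59 mm tall, 0.18 kg, wall about 8 mm thick, its upper half leaning outward about 12 degrees; the point is on its axis, 30 mm above its underside (29 mm below the rim); z is the bowl's own up
- plate: loose empty round teal plate near the front edge of the worktop, 210 mm across, its well 6 mm high and its rim 19 mm; origin: centre of its underside
- mustard_jar: bystander: glass mustard jar with black lid, 65 x 94 mm tall, origin at its foot
- timer: bystander: round white kitchen timer, 66 x 46 mm tall, origin at its foot
- spice_jar: bystander: spice jar with a gold lid, 43 x 101 mm tall, origin at its foot
- walnut_1a: brown walnut in its shell, about 36 mm thick and 37 mm long, lower one in lane 1 at the start; origin: its centre
- walnut_1b: brown walnut in its shell, about 36 mm thick and 37 mm long, upper one in lane 1 at the start; origin: its centre
- walnut_2a: brown walnut in its shell, about 36 mm thick and 37 mm long, lower one in lane 2 at the start; origin: its centre
- walnut_2b: brown walnut in its shell, about 36 mm thick and 37 mm long, upper one in lane 2 at the start; origin: its centre
- walnut_3a: brown walnut in its shell, about 36 mm thick and 37 mm long, lower one in lane 3 at the start; origin: its centre
- walnut_3b: brown walnut in its shell, about 36 mm thick and 37 mm long, upper one in lane 3 at the start; origin: its centre
- walnut_4a: brown walnut in its shell, about 36 mm thick and 37 mm long, lower one in lane 4 at the start; origin: its centre
- walnut_4b: brown walnut in its shell, about 36 mm thick and 37 mm long, upper one in lane 4 at the start; origin: its centre

How it is judged:
By the outcome, as a careful person would: the job done as asked, in the order asked, and still so for the second after the job is handed in, with the robot touching nothing.
It also fails if it takes over 72 s, if anything falls off the work surface, if the arm or the gripper's body presses on something with over 40 N, if the wrist force passes 120 N, or if a joint passes its speed limit or range.

## Working session

There is one attempt and no reset: what is moved stays moved. The work goes in short steps, Python scripts to look and compute and a shell command to move; the robot and the scene stay as the last step left them, time stands still between calls to the robot, and variables do not carry over. Pictures are saved under pics/ and viewed, about 8 in all and at most 12, crops included, and the job is handed in when it is done.

```bash
ls; mkdir -p pics; cat > h.py <<'E'
import numpy as np, cv2
from scipy.spatial.transform import Rotation as R
from plant import observe, viewer, ticket, env
def cam(n):
    p=viewer.camera_params(n); 
    a=np.array(p["attitude"],float)
    M=R.from_quat(a).as_matrix() if a.size==4 else a.reshape(3,3)
    return p,M
def ray(n,u,v,p=None):
    p,M=cam(n) if p is None else p
    d=np.array([(u-p["cx"])/p["fx"],(v-p["cy"])/p["fy"]]); s=d.copy()
    for _ in range(20): s=d/(1+p["k1"]*(s@s))
    return np.array(p["position"]), M@np.array([s[0],-s[1],-1.])
def atz(n,u,v,z,p=None):
    o,d=ray(n,u,v,p); return o+d*(z-o[2])/d[2]
def proj(n,X,p=None):
    p,M=cam(n) if p is None else p
    c=M.T@(np.array(X)-p["position"]); s=np.array([c[0],-c[1]])/-c[2]; s=s*(1+p["k1"]*(s@s))
    return np.array([p["fx"]*s[0]+p["cx"],p["fy"]*s[1]+p["cy"]])
E
python3 - <<'E'
from h import *
s=observe(); print({k:np.round(v,3) for k,v in s.items()}, env.tcp_to_grasp)
a=[viewer.read_camera(n) for n in("top","side")]
for n,i in zip(("top","side"),a): cv2.imwrite(f"pics/{n}0.png",i); print(n,viewer.camera_params(n))
E
```

```text
pics
{'t': np.float64(0.0), 'joints': array([ 1.131,  0.468, -0.012,  1.604,  0.006,  1.071, -0.056]), 'joint_velocities': array([-0.002, -0.   , -0.   ,  0.   , -0.   , -0.002,  0.001]), 'joint_efforts': array([-0.0000e+00, -5.3240e+01,  2.1000e-02, -2.5131e+01,  1.1000e-02,
        8.0000e-03,  0.0000e+00]), 'eef_pos': array([ 0.251, -0.599,  0.194]), 'tool_rot': array([ 0.392,  0.589, -0.391,  0.588]), 'wrist_force': array([-0.425,  0.904,  0.488]), 'ft_torque': array([-0.054,  0.011,  0.06 ]), 'opening': np.float64(0.997)} 0.0187
top {'fx': 375.34017852966787, 'fy': 375.34017852966787, 'cx': 256.36445581974493, 'cy': 188.09125999685315, 'k1': -0.06630604564522316, 'position': array([ 0.29927235, -0.0218929 ,  1.31870381]), 'attitude': array([ 0.07429555, -0.07268991, -0.69756888,  0.70893864])}
side {'fx': 429.7785353153598, 'fy': 429.7785353153598, 'cx': 253.41793069560876, 'cy': 193.80945683546997, 'k1': 0.013466705360208603, 'position': array([0.21277971, 1.23545612, 1.1213309 ]), 'attitude': array([-0.06424461,  0.44041561,  0.88857001, -0.11113085])}
```

View pics/top0.png

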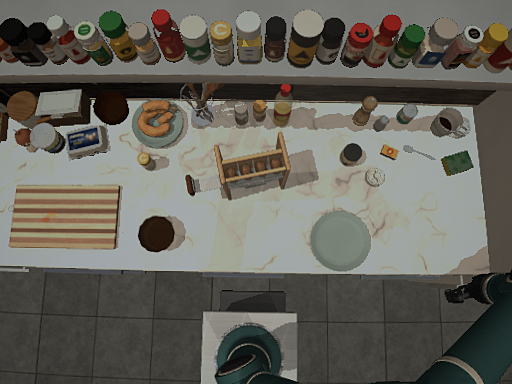

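View pics/side0.png

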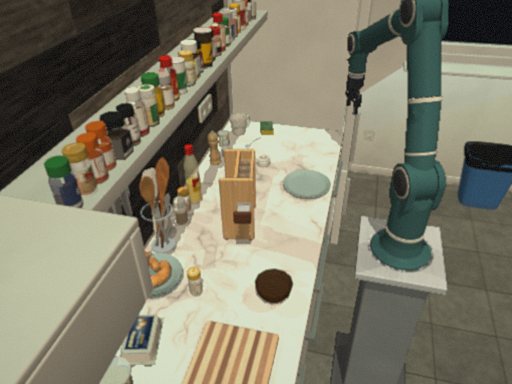

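The top view shows the bowl near (156,234), plate (341,240), hopper at about (252,165) with its handle at the left (191,184), mustard jar (351,154), timer (375,176) and spice jar (145,160). The arm is at the right.

```bash
python3 - <<'E'
from h import *
i=cv2.imread("pics/top0.png"); c=i[130:260,130:390]; cv2.imwrite("pics/c1.png",cv2.resize(c[:, :160],None,fx=5,fy=4.6,interpolation=cv2.INTER_CUBIC))
# bowl / plate segmentation
g=i[205:265,125:190]; m=(g.max(2)<75).astype('uint8'); n,l,st,ce=cv2.connectedComponentsWithStats(m); k=1+st[1:,4].argmax(); print("bowl",st[k],ce[k]+[125,205])
h=cv2.cvtColor(i,cv2.COLOR_BGR2HSV)[200:280,300:385]; m=((h[...,0]>55)&(h[...,0]<100)&(h[...,1]>25)).astype('uint8'); n,l,st,ce=cv2.connectedComponentsWithStats(m); k=1+st[1:,4].argmax(); print("plate",st[k],ce[k]+[300,200]); 
for nm,u,v,z in (("plate",*(ce[k]+[300,200]),.012),("bowl",156,234,.059),("mustard",351,154,.094),("timer",375,176,.046),("spice",145,160,.101),("handle",190,184,.22),("cheekL",226,192,.282),("cheekR",284,170,.282)):
    print(nm,atz("top",u,v,z).round(3))
E
```

```text
bowl [  13   11   37   36 1008] [155.94444444 233.62599206]
plate [40 70  2  1  2] [340.5 270. ]
plate [ 0.294 -0.309  0.012]
bowl [0.402 0.318 0.059]
mustard [ 0.682 -0.338  0.094]
timer [ 0.618 -0.433  0.046]
spice [0.648 0.362 0.101]
handle [0.541 0.182 0.22 ]
cheekL [0.506 0.068 0.282]
cheekR [ 0.572 -0.096  0.282]
```

View pics/c1.png

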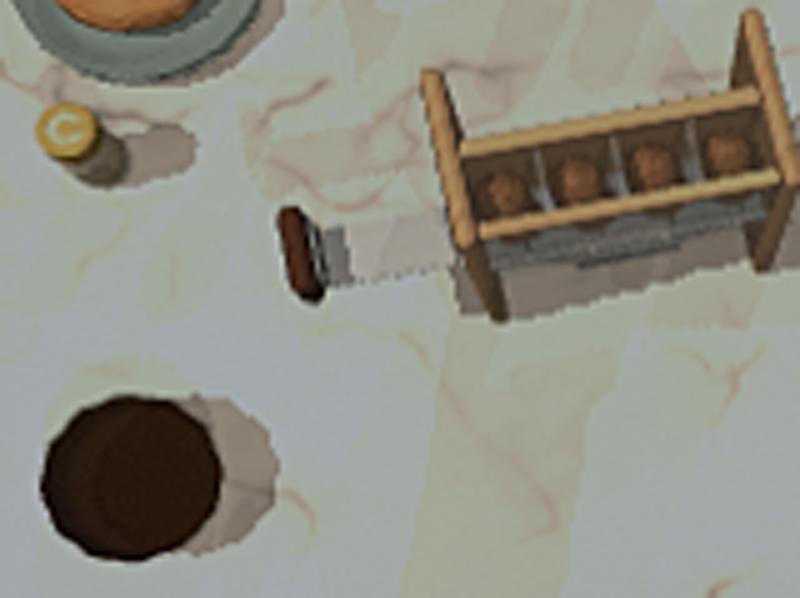

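The crop shows the handle top centred at crop (297,250), cheek tops running (432,75)-(465,245) and (752,15)-(788,182), the bowl, and one walnut on top in each lane.

```bash
python3 - <<'E'
from h import *
i=cv2.imread("pics/top0.png")
C=lambda x,y:(130+x/5,130+y/4.6)
P={k:atz("top",*C(*q),z) for k,q,z in (("Lb",(432,72),.282),("Lf",(465,247),.282),("Rb",(752,12),.282),("Rf",(788,184),.282),("hb",(288,208),.22),("hf",(311,298),.22),("spice",(65,132),.101))}
for k,v in P.items(): print(k,v.round(3))
b=(P["Lb"]+P["Lf"]-P["Rb"]-P["Rf"])/2; print("width L-R",np.linalg.norm(b),np.degrees(np.arctan2(b[1],b[0]))-90)
f=(P["Lb"]-P["Lf"]+P["Rb"]-P["Rf"])/2; print("depth",np.linalg.norm(f),np.degrees(np.arctan2(f[1],f[0])))
mid=sum(P[k] for k in("Lb","Lf","Rb","Rf"))/4;print("mid",mid)
# plate via color near center
h=cv2.cvtColor(i,cv2.COLOR_BGR2HSV); print(h[240,340],h[240,420],h[215,325])
ed=i[:,:,0].astype(int)-i[:,:,2]; print(ed[240,340],ed[240,420])
m=np.zeros(i.shape[:2],'uint8'); m[195:285,295:385]=(h[195:285,295:385,1]>h[240,340,1]*0.6)
n,l,st,ce=cv2.connectedComponentsWithStats(m); k=1+st[1:,4].argmax(); print(st[k],ce[k])
print("plate",atz("top",*ce[k],.014),[atz("top",st[k][0]+a*st[k][2],ce[k][1],.019).round(3) for a in(0,1)])
print("bowl",[atz("top",u,v,.059).round(3) for u,v in((138,233.6),(174.5,233.6),(156,216),(156,252))])
E
```

```text
Lb [0.642 0.1   0.282]
Lf [0.53  0.077 0.282]
Rb [ 0.685 -0.085  0.282]
Rf [ 0.573 -0.106  0.282]
hb [0.568 0.191 0.22 ]
hf [0.508 0.174 0.22 ]
spice [0.652 0.369 0.101]
width L-R 0.18904637010208147 13.125602691940259
depth 0.11464240384665854 11.04690933257376
mid [ 0.60726685 -0.00354415  0.282     ]
[ 53  24 129] [ 53  12 165] [ 63  24 127]
-3 -2
[ 295  195   90   77 4771] [343.18088451 231.07755188]
plate [ 0.42677243 -0.32152732  0.014     ] [array([ 0.424, -0.153,  0.019]), array([ 0.428, -0.467,  0.019])]
bowl [array([0.402, 0.38 , 0.059]), array([0.405, 0.256, 0.059]), array([0.463, 0.322, 0.059]), array([0.342, 0.314, 0.059])]
```

```bash
cat >> h.py <<'E'
Z=np.array([0,0,1.])
def want(yaw,lean,flip=1):
    f=np.array([np.cos(np.radians(yaw)),np.sin(np.radians(yaw)),0]); l=np.radians(lean)
    x=np.sin(l)*f-np.cos(l)*Z; z=flip*(np.cos(l)*f+np.sin(l)*Z)
    return R.from_matrix(np.c_[x,np.cross(z,x),z])
def plan(pos,rot):
    s=observe(); q=R.from_quat(s["tool_rot"]); d=(np.array(pos)-s["eef_pos"])/.06
    rv=(rot*q.inv()).as_rotvec(degrees=True)/6
    print("t",round(float(s["t"]),2),"pos",s["eef_pos"].round(4),"op",round(float(s["opening"]),2),"F",s["wrist_force"].round(1),"shift/60mm",d.round(2),"turn/6deg",rv.round(2), "|turn|",np.linalg.norm(rv).round(1))
YAW=12.5; H=np.array([.597,-.006,0])
def hop(x,y,z): 
    a=np.radians(YAW); return H+[x*np.cos(a)-y*np.sin(a),x*np.sin(a)+y*np.cos(a),z]
E
python3 - <<'E'
from h import *
q=R.from_quat(observe()["tool_rot"]); print(q.as_matrix().round(2))
for yw in(0,12.5,40):
  for fl in(1,-1): plan([.30,.30,.25],want(yw,20,fl))
p,M=cam("wrist"); s=observe(); print(q.inv().apply(p["position"]-s["eef_pos"]).round(3),(q.inv().as_matrix()@M).round(2),p["fx"])
for u,v in((340.5,240.5),(311,240),(371.5,240),(341,210),(341,270.5)): print(atz("top",u,v,.019).round(3))
E
```

```text
[[-0.    0.92  0.39]
 [ 0.    0.39 -0.92]
 [-1.   -0.   -0.  ]]
t 0.1 pos [ 0.2509 -0.599   0.1937] op 1.0 F [-0.3  0.6 -0.3] shift/60mm [ 0.82 14.98  0.94] turn/6deg [-1.96 -2.95 11.09] |turn| 11.6
t 0.1 pos [ 0.2509 -0.599   0.1937] op 1.0 F [-0.3  0.6 -0.3] shift/60mm [ 0.82 14.98  0.94] turn/6deg [  3.26  -2.17 -18.57] |turn| 19.0
t 0.1 pos [ 0.2509 -0.599   0.1937] op 1.0 F [-0.3  0.6 -0.3] shift/60mm [ 0.82 14.98  0.94] turn/6deg [-1.67 -3.23 13.15] |turn| 13.6
t 0.1 pos [ 0.2509 -0.599   0.1937] op 1.0 F [-0.3  0.6 -0.3] shift/60mm [ 0.82 14.98  0.94] turn/6deg [  3.35  -1.74 -16.52] |turn| 16.9
t 0.1 pos [ 0.2509 -0.599   0.1937] op 1.0 F [-0.3  0.6 -0.3] shift/60mm [ 0.82 14.98  0.94] turn/6deg [-0.92 -3.78 17.67] |turn| 18.1
t 0.1 pos [ 0.2509 -0.599   0.1937] op 1.0 F [-0.3  0.6 -0.3] shift/60mm [ 0.82 14.98  0.94] turn/6deg [  3.45  -0.84 -11.99] |turn| 12.5
[-0.179  0.077  0.   ] [[ 0.    0.29 -0.96]
 [ 0.    0.96  0.29]
 [ 1.   -0.    0.  ]] 311.3188231964482
[ 0.394 -0.31   0.019]
[ 0.394 -0.208  0.019]
[ 0.397 -0.418  0.019]
[ 0.5   -0.315  0.019]
[ 0.292 -0.309  0.019]
```

```bash
python3 -m inch '.6 .6 .5 -.1 -.2 .82 0;.6 .6 .5 -.1 -.2 .82 0;.6 .6 .5 -.1 -.2 .82 0;.5 .8 .2 -.1 -.2 .82 0;.5 .8 0 -.1 -.2 .82 0;0 1 0 -.1 -.2 .82 0;0 1 0 -.1 -.2 .82 0;0 1 0 -.1 -.2 .82 0;0 1 0 -.1 -.2 .82 0;0 1 0 -.1 -.2 .82 0;0 1 0 -.1 -.2 .82 0;0 1 0 -.1 -.2 .82 0' 50; python3 -c "
from h import *
plan([.31,.297,.20],want(12.5,20))"
```

```text
t: 1.6
eef_pos: [0.4186, 0.0263, 0.2965]
tool_rot: [0.059, 0.605, -0.036, 0.793]
wrist_force: [1.0, 0.6, 0.3]
opening: 0.502
t 1.6 pos [0.4186 0.0263 0.2965] op 0.5 F [1.  0.6 0.3] shift/60mm [-1.81  4.51 -1.61] turn/6deg [-0.44 -0.83  3.28] |turn| 3.4
```

```bash
python3 -m inch '-.3 .9 -.1 -.09 -.17 .65 0;-.3 .9 -.2 -.09 -.17 .65 0;-.3 .9 -.3 -.09 -.17 .65 0;-.4 .9 -.3 -.09 -.17 .65 0;-.5 .8 -.4 -.09 -.17 .65 0;0 .1 -.3 0 0 0 0;0 0 0 0 0 0 0' ; python3 - <<'E'
from h import *
plan([.31,.297,.20],want(12.5,20))
p=cam("wrist"); i=viewer.read_camera("wrist")
q=R.from_quat(observe()["tool_rot"]);c=np.array([.4025,.318,0])
for k in range(0,360,15):
    a=np.radians(k); cv2.circle(i,tuple(proj("wrist",c+[.0625*np.cos(a),.0625*np.sin(a),.059],p).round().astype(int)),1,(0,0,255),-1)
cv2.imwrite("pics/w1.png",i)
E
```

```text
t: 2.48
eef_pos: [0.3104, 0.2938, 0.1997]
tool_rot: [-0.061, 0.571, 0.087, 0.814]
wrist_force: [0.1, 0.3, 0.0]
opening: 0.501
t 2.48 pos [0.3104 0.2938 0.1997] op 0.5 F [0.1 0.3 0. ] shift/60mm [-0.01  0.05  0.  ] turn/6deg [ 0.01 -0.    0.05] |turn| 0.1
```

View pics/w1.png

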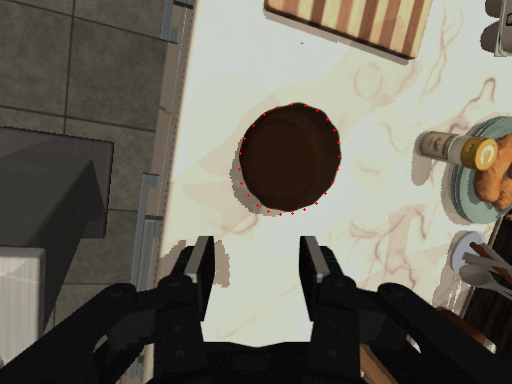

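Wrist view: bowl spans columns 239-341 and rows 103-211, and the projected circle fits to about 2 mm. I'll grip its front wall.

```bash
python3 -m inch '-.27 .05 0 0 0 0 0;.33 .07 -.94 0 0 0 0;.33 .07 -.94 0 0 0 0;.2 .04 -.56 0 0 0 0;.13 .03 -.39 0 0 0 0;0 0 0 0 0 0 0' ; python3 -c "
from h import *
plan([.354,.309,.03],want(12.5,20))"; python3 -m inch '0 0 0 0 0 0 -1;0 0 0 0 0 0 -1;0 0 0 0 0 0 -1;0 0 0 0 0 0 -1;0 0 0 0 0 0 -1' 50; python3 - <<'E'
from h import *
plan([.354,.309,.03],want(12.5,20))
cv2.imwrite("pics/w2.png",np.hstack([viewer.read_camera("wrist")[80:340],viewer.read_camera("side")[200:384:,200:340].repeat(2,0)[:260]]))
E
```

```text
t: 3.28
eef_pos: [0.3049, 0.2509, 0.1352]
tool_rot: [-0.048, 0.563, 0.103, 0.818]
wrist_force: [-0.6, 0.5, -0.3]
opening: 0.5
t 3.27 pos [0.3049 0.2509 0.1352] op 0.5 F [-0.6  0.5 -0.3] shift/60mm [ 0.82  0.97 -1.75] turn/6deg [-0.39  0.11 -0.06] |turn| 0.4
t: 3.9
eef_pos: [0.3039, 0.2516, 0.1344]
tool_rot: [-0.049, 0.564, 0.104, 0.818]
wrist_force: [-0.2, 1.2, -0.2]
opening: 0.001
t 3.9 pos [0.3039 0.2516 0.1344] op 0.0 F [-0.2  1.2 -0.2] shift/60mm [ 0.84  0.96 -1.74] turn/6deg [-0.38  0.1  -0.08] |turn| 0.4
```

View pics/w2.png

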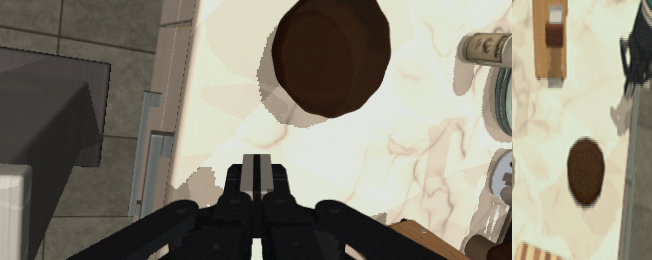

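The arm stopped short at (0.305, 0.251, 0.135), so the jaws closed on air beside the bowl. Nothing was touched. I'll check the joints.

```bash
python3 - <<'E'
from h import *
s=observe(); j=s["joints"]; print(j.round(3))
lo=np.array([-2.53,-.31,-1.57,.28,-1.29,.15,-2.92]);hi=np.array([2.53,2.02,1.55,2.44,4.43,1.84,2.92]); print((j-lo).round(2),(hi-j).round(2))
import plant; print([a for a in dir(env) if not a.startswith('_')])
E
```

```text
[ 0.872 -0.307 -1.569  2.437 -0.422  0.389 -0.164]
[3.4  0.   0.   2.16 0.87 0.24 2.76] [1.66 2.33 3.12 0.   4.85 1.45 3.08]
['MotionError', 'tcp_to_grasp']
```

The elbow hit its limit because leaning back here brings the wrist too close to the base. I'll grip the bowl on its left side instead, so the hand leans away from the base, and yaw it round while carrying.

```bash
python3 -m inch '.3 0 .9 0 0 0 0;.6 .2 .7 0 0 0 0;.6 .2 .3 0 0 0 0;.6 .3 0 0 0 0 0;0 0 0 0 0 0 0'; python3 -c "
from h import *
print(observe()['joints'].round(2))
plan([.35,.41,.175],want(-60,20))"
```

```text
t: 4.62
eef_pos: [0.4241, 0.2836, 0.2511]
tool_rot: [-0.044, 0.56, 0.102, 0.821]
wrist_force: [-0.8, -0.4, 0.1]
opening: 0.498
[ 1.1  -0.31 -1.57  2.1  -0.37  0.69 -0.07]
t 4.62 pos [0.4241 0.2836 0.2511] op 0.5 F [-0.8 -0.4  0.1] shift/60mm [-1.23  2.11 -1.27] turn/6deg [ -0.28   0.44 -12.08] |turn| 12.1
```

```bash
python3 -m inch '.3 .5 .5 0 0 -1 0;.3 .5 .5 0 0 -1 0;.3 .5 .5 0 0 -1 0;0 .5 .3 0 0 -1 0;0 0 0 0 0 -1 0;0 0 0 0 0 -1 0;0 0 0 0 0 0 0'; python3 -c "
from h import *
print(observe()['joints'].round(2))
plan([.35,.41,.175],want(-60,20))"
```

```text
t: 5.5
eef_pos: [0.4094, 0.3401, 0.3936]
tool_rot: [0.141, 0.533, -0.128, 0.824]
wrist_force: [0.5, -0.5, -0.2]
opening: 0.5
[ 0.92 -0.31 -1.57  1.77 -0.    1.09 -1.08]
t 5.5 pos [0.4094 0.3401 0.3936] op 0.5 F [ 0.5 -0.5 -0.2] shift/60mm [-0.99  1.16 -3.64] turn/6deg [-0.35  1.01 -6.42] |turn| 6.5
```

```bash
python3 -m inch '.4 -.8 0 0 0 0 0;.4 -.8 0 0 0 0 0;.4 -.8 0 0 0 0 0;.2 -.9 0 0 0 0 0;0 -1 0 0 0 0 0;0 -1 0 0 0 0 0;0 -1 0 0 0 0 0;0 0 0 0 0 0 0'; cat > k.py <<'E'
from h import *
from scipy.optimize import least_squares
S=[([1.131,.468,-.012,1.604,.006,1.071,-.056],[.2509,-.599,.1937],[.392,.589,-.391,.588]),([.872,-.307,-1.569,2.437,-.422,.389,-.164],[.3039,.2516,.1344],[-.049,.564,.104,.818]),
([1.10,-.31,-1.57,2.1,-.37,.69,-.07],[.4241,.2836,.2511],[-.044,.56,.102,.821]),([.92,-.31,-1.57,1.77,0,1.09,-1.08],[.4094,.3401,.3936],[.141,.533,-.128,.824])]
s=observe(); S.append((s["joints"],s["eef_pos"],s["tool_rot"])); print(s["joints"].round(2),s["eef_pos"].round(3),s["tool_rot"].round(3))
def fk(j,P,sg=-1):
    L0,a1,L1,a2,L2,a3,L3=P
    T=R.identity(); p=np.array([0,0,L0])
    for k in range(7):
        T=T*R.from_rotvec(([0,0,sg*j[k]] if k%2==0 else [0,j[k],0]))
        if k==2: p=p+T.apply([a1,0,L1])
        if k==3: p=p+T.apply([a2,0,L2])
        if k==5: p=p+T.apply([a3,0,L3])
    return p,T
if __name__=="__main__":
  for sg in(-1,):
    f=lambda P:np.concatenate([fk(j,P,sg)[0]-np.array(p) for j,p,q in S])
    r=least_squares(f,[.3,0,.35,0,.35,0,.25]); print(sg,r.x.round(4)); print(f(r.x).reshape(-1,3).round(3))
    for j,p,q in S: print((fk(j,r.x,sg)[1].inv()*R.from_quat(q)).as_quat().round(3))
E
python3 k.py
```

```text
t: 6.5
eef_pos: [0.4939, -0.0435, 0.3929]
tool_rot: [0.144, 0.533, -0.132, 0.823]
wrist_force: [0.7, 0.6, -0.4]
opening: 0.499
[ 0.73 -0.21 -0.62  1.96 -0.12  0.94 -0.26] [ 0.494 -0.044  0.393] [ 0.144  0.533 -0.132  0.823]
-1 [ 0.2943 -0.0165  0.5193  0.0234  0.4789 -0.0105  0.3155]
[[ 0.026  0.024  0.005]
 [-0.002 -0.003  0.002]
 [ 0.004  0.    -0.001]
 [ 0.006  0.015 -0.003]
 [ 0.     0.025 -0.005]]
[ 0.    -0.707  0.     0.707]
[-0.    -0.707  0.     0.707]
[ 0.001 -0.707  0.002  0.707]
[ 0.001 -0.706  0.004  0.708]
[ 0.    -0.707 -0.     0.707]
```

```bash
cat > k.py <<'E'
from h import *
from scipy.optimize import least_squares
LO=np.array([-2.53,-.31,-1.57,.28,-1.29,.15,-2.92]);HI=np.array([2.53,2.02,1.55,2.44,4.43,1.84,2.92])
S=[([1.131,.468,-.012,1.604,.006,1.071,-.056],[.2509,-.599,.1937]),([.872,-.307,-1.569,2.437,-.422,.389,-.164],[.3039,.2516,.1344]),
([1.10,-.31,-1.57,2.1,-.37,.69,-.07],[.4241,.2836,.2511]),([.92,-.31,-1.57,1.77,0,1.09,-1.08],[.4094,.3401,.3936]),([.73,-.21,-.62,1.96,-.12,.94,-.26],[.4939,-.0435,.3929])]
def fk(j,P):
    b0,L0,L1,b2,L2,b3,L3=P
    T=R.identity(); p=np.array([0,0,L0])
    for k in range(7):
        T=T*R.from_rotvec(([0,0,-j[k]] if k%2==0 else [0,j[k],0]))
        if k==0: p=p+T.apply([0,b0,0])
        if k==2: p=p+T.apply([0,b2,L1])
        if k==4: p=p+T.apply([0,b3,L2])
        if k==5: p=p+T.apply([0,0,L3])
    return p,T*R.from_quat([0,-.7071,0,.7071])
f=lambda P:np.concatenate([fk(j,P)[0]-np.array(p) for j,p in S])
PP=least_squares(f,[0,.3,.5,0,.45,0,.31]).x
def jac(j):
    p,T=fk(j,PP); J=np.zeros((6,7))
    for k in range(7):
        d=np.array(j,float); d[k]+=1e-5; a,b=fk(d,PP); J[:3,k]=(a-p)/1e-5; J[3:,k]=(b*T.inv()).as_rotvec()/1e-5
    return J
def step(j,tp,tR,lam=.02,it=12):
    "min-norm IK with limits, locking joints at limits"
    for _ in range(it):
        p,T=fk(j,PP); e=np.r_[tp-p,(tR*T.inv()).as_rotvec()]; J=jac(j); fr=np.ones(7,bool)
        for _ in range(3):
            Jf=J[:,fr]; dq=np.zeros(7); dq[fr]=Jf.T@np.linalg.solve(Jf@Jf.T+lam**2*np.eye(6),e)
            bad=fr&((j+dq>HI+1e-9)|(j+dq<LO-1e-9))
            if not bad.any(): break
            fr&=~bad
        j=np.clip(j+dq,LO,HI)
    return j
def run(j,rows,p=None,T=None):
    p0,T0=fk(j,PP); p=p0 if p is None else p; T=T0 if T is None else T
    for r in rows:
        r=np.array(r,float); p=p+.06*r[:3]; T=R.from_rotvec(np.radians(6)*r[3:6])*T; j=step(j,p,T)
    return j,p,T
E
python3 - <<'E'
from k import *
print(PP.round(4)); print(f(PP).reshape(-1,3).round(3))
j=np.array(S[0][0]); 
rows=[[.6,.6,.5,-.1,-.2,.82]]*3+[[.5,.8,.2,-.1,-.2,.82]]+[[.5,.8,0,-.1,-.2,.82]]+[[0,1,0,-.1,-.2,.82]]*7
j,p,T=run(j,rows); print("sim t1.6",j.round(2),p.round(3))
j,p,T=run(j,[[-.3,.9,-.1,-.09,-.17,.65],[-.3,.9,-.2,-.09,-.17,.65],[-.3,.9,-.3,-.09,-.17,.65],[-.4,.9,-.3,-.09,-.17,.65],[-.5,.8,-.4,-.09,-.17,.65],[0,.1,-.3,0,0,0]]); print("sim 2.48",j.round(2),p.round(3))
j=np.array(S[3][0]); j,p,T=run(j,[[.4,-.8,0,0,0,0]]*3+[[.2,-.9,0,0,0,0]]+[[0,-1,0,0,0,0]]*3); print("sim 6.5",j.round(2),p.round(3))
E
```

```text
[-0.0272  0.3005  0.5223 -0.0055  0.4716 -0.0009  0.3468]
[[ 0.     0.    -0.001]
 [ 0.    -0.001 -0.   ]
 [-0.     0.    -0.   ]
 [-0.    -0.     0.   ]
 [-0.     0.     0.001]]
sim t1.6 [ 0.6  -0.22 -0.63  2.14 -0.17  0.91 -0.09] [0.419 0.025 0.295]
sim 2.48 [ 0.67 -0.26 -1.47  2.26 -0.09  0.62 -0.55] [0.311 0.295 0.199]
sim 6.5 [ 0.73 -0.21 -0.63  1.96 -0.12  0.94 -0.25] [ 0.493 -0.038  0.394]
```

The fitted arm model, with minimum-norm IK, reproduces the observed motion. I'll use it to find waypoints that unwind the elbow.

```bash
cat > plan1.py <<'E'
from k import *
import sys
def go(j,p,T,tp,tR,tab=None):
    tp=np.array(tp,float); rv=(tR*T.inv()).as_rotvec(); n=int(np.ceil(max(np.linalg.norm(tp-p)/.057,np.degrees(np.linalg.norm(rv))/6,1))); m=9; n2=max(n,1)
    for k in range(n2):
        j0=j;j=step(j,p+(tp-p)*(k+1)/n2,R.from_rotvec(rv*(k+1)/n2)*T,it=3)
    return j,tp,tR,n2
def err(j,p,T): a,b=fk(j,PP); return np.linalg.norm(a-p)+np.linalg.norm((T*b.inv()).as_rotvec())*.1
marg=lambda j: np.minimum(j-LO,HI-j).min()
E
cat > s1.py <<'E'
from plan1 import *
rng=np.random.default_rng(int(sys.argv[1])); s=observe(); j0=s["joints"]; p0=np.array(s["eef_pos"]); T0=R.from_quat(s["tool_rot"])
best=None
import time; t=time.time()
while time.time()-t<100:
    yw=rng.uniform(-100,-30); fv=np.array([np.cos(np.radians(yw)),np.sin(np.radians(yw)),0]); c=np.array([.403,.320,0])
    tcp=c-.05*fv+[0,0,.03]; hov=tcp-.13*(np.sin(np.radians(20))*fv-np.cos(np.radians(20))*Z)
    w=[(np.array([rng.uniform(.4,.66),rng.uniform(-.6,.5),rng.uniform(.36,.5)]),want(rng.uniform(-60,60),rng.uniform(-15,30))) for _ in range(rng.integers(1,3))]
    j,p,T=j0,p0,T0; n=0; mn=9; ok=True
    for a,b in w+[(hov,want(yw,20)),(tcp,want(yw,20))]:
        j,p,T,k=go(j,p,T,a,b); n+=k
        if err(j,p,T)>.004: ok=False;break
    if not ok: continue
    sc=marg(j)-abs(j[2])*.3-n/200
    if best is None or sc>best[0]: best=(sc,n,yw,[(a.round(2),b.as_quat().round(2)) for a,b in w],[np.degrees(np.arctan2(*b.as_matrix()[1::-1,2])).round() for a,b in w],j.round(2))
print(best)
E
for k in 1 2 3 4; do python3 s1.py $k > o$k & done; wait; cat o?
```

```text
this script no longer has the robot
(np.float64(0.2068678362623224), 36, -68.67812244419649, [(array([0.53, 0.2 , 0.42]), array([-0.21,  0.68,  0.21,  0.67])), (array([0.43, 0.25, 0.49]), array([-0.27,  0.72,  0.22,  0.59]))], [np.float64(34.0), np.float64(41.0)], array([-0.94,  0.61, -0.08,  1.87,  0.41,  0.92, -2.51]))
this script no longer has the robot
this script no longer has the robotException ignored in: <_io.TextIOWrapper mode='rw' encoding='UTF-8'>
Traceback (most recent call last):
BrokenPipeError: [Errno 32] Broken pipe
Exception ignored in: <_io.TextIOWrapper mode='rw' encoding='UTF-8'>
Traceback (most recent call last):
BrokenPipeError: [Errno 32] Broken pipe
Exception ignored in: <_io.TextIOWrapper mode='rw' encoding='UTF-8'>
Traceback (most recent call last):
BrokenPipeError: [Errno 32] Broken pipe
```

```bash
cat > s2.py <<'E'
from plan1 import *
rng=np.random.default_rng(0)
def ik(tp,tR,n=25):
    best=None
    for _ in range(n):
        x0=np.clip(np.array([-np.arctan2(tp[1],tp[0])+rng.normal()*.4,.3,rng.normal()*.5,2,rng.normal()*.4,.9,rng.normal()*1.2]),LO+.05,HI-.05)
        r=least_squares(lambda j:(lambda a,b:np.r_[(a-tp)*10,(tR*b.inv()).as_rotvec()*3])(*fk(j,PP)),x0,bounds=(LO,HI),max_nfev=60)
        if r.cost<1e-6 and (best is None or marg(r.x)>marg(best)): best=r.x
    return best
for lean in(12,20,28):
  for dy in(-50,-25,0,25,50):
    o=[]
    for cx in(-.022,-.115):
      yw=12.5+dy; f=np.array([np.cos(np.radians(yw)),np.sin(np.radians(yw)),0]); tp=hop(cx,0,0.012)-.05*f+[0,0,.03]
      j=ik(tp,want(yw,lean)); o.append(None if j is None else (round(marg(j),2),j.round(2)))
    print(lean,dy,o)
E
python3 s2.py
```

```text
12 -50 [(np.float64(0.35), array([ 0.31,  0.52, -0.62,  2.09,  0.83,  0.64, -1.56])), (np.float64(0.12), array([-0.02,  0.33, -0.2 ,  2.32,  0.57,  0.42, -1.37]))]
12 -25 [(np.float64(0.27), array([ 0.19,  0.43, -0.35,  2.16,  0.54,  0.42, -0.82])), (np.float64(0.1), array([ 0.63,  0.41, -0.8 ,  2.34,  0.91,  0.46, -1.14]))]
12 0 [(np.float64(0.22), array([ 0.22,  0.42, -0.25,  2.16,  0.16,  0.37,  0.08])), (np.float64(0.11), array([ 0.71,  0.4 , -0.73,  2.33,  0.63,  0.36, -0.31]))]
12 25 [(np.float64(0.37), array([ 0.96,  0.77, -1.11,  2.07,  0.92,  0.7 , -0.03])), (np.float64(0.18), array([ 0.85,  0.46, -0.77,  2.26,  0.41,  0.42,  0.45]))]
12 50 [(np.float64(0.48), array([ 0.81,  0.68, -0.85,  1.96,  0.5 ,  0.66,  0.81])), (np.float64(0.29), array([ 0.96,  0.57, -0.87,  2.15,  0.43,  0.57,  0.92]))]
20 -50 [(np.float64(0.29), array([ 0.5 ,  0.66, -0.97,  2.15,  1.29,  0.85, -2.  ])), (np.float64(0.06), array([ 0.03,  0.34, -0.36,  2.38,  1.09,  0.46, -1.95]))]
20 -25 [(np.float64(0.19), array([ 0.44,  0.48, -0.68,  2.25,  1.23,  0.44, -1.48])), (np.float64(0.0), array([ 0.74,  0.
[... 498 characters left out ...]
2.16,  0.7 ,  0.63,  0.78]))]
28 -50 [(np.float64(0.2), array([ 0.04,  0.49, -0.47,  2.24,  1.35,  0.64, -2.21])), (np.float64(0.02), array([ 0.65,  0.8 , -1.27,  2.42,  1.6 ,  1.16, -2.38]))]
28 -25 [(np.float64(0.09), array([ 0.38,  0.47, -0.64,  2.35,  1.75,  0.45, -2.03])), None]
28 0 [(np.float64(0.09), array([ 0.79,  0.54, -0.84,  2.34,  1.85,  0.24, -1.45])), None]
28 25 [(np.float64(0.24), array([ 1.24,  0.97, -1.29,  2.2 ,  1.28,  0.54, -0.18])), (np.float64(0.07), array([ 1.31,  0.68, -1.11,  2.37,  0.87,  0.23,  0.22]))]
28 50 [(np.float64(0.44), array([ 1.15,  0.9 , -1.11,  2.  ,  0.56,  0.59,  0.92])), (np.float64(0.27), array([ 1.36,  0.88, -1.19,  2.17,  0.59,  0.57,  0.96]))]
```

```bash
cat > s3.py <<'E'
from plan1 import *
import time
rng=np.random.default_rng(5); s=observe(); j0=s["joints"]; p0=np.array(s["eef_pos"]); T0=R.from_quat(s["tool_rot"])
np.save("st.npy",np.r_[j0,p0,s["tool_rot"]])
LEAN=15; l=np.radians(LEAN); U=lambda yw:np.array([np.cos(np.radians(yw)),np.sin(np.radians(yw)),0]); tc=lambda c,yw,z:np.r_[c[:2],0]-.0515*U(yw)+[0,0,.03+z]
corner=hop(-.05,.103,0)[:2]; c0=np.array([.403,.320]); best=None; t=time.time(); cnt=[0]*6
def segd(a,b,q): u=np.clip((q-a)@(b-a)/((b-a)@(b-a)),0,1); return np.linalg.norm(a+u*(b-a)-q)
while time.time()-t<200:
    yw=rng.uniform(-110,-20); yf=12.5+rng.uniform(5,20)
    W=[(np.array([.53,.2,.42])+rng.normal(size=3)*.05,want(rng.uniform(10,60),rng.uniform(-10,20))),(np.array([.43,.25,.46])+rng.normal(size=3)*.05,want(rng.uniform(0,60),rng.uniform(-10,20)))]
    tcp=tc(c0,yw,0); hov=tcp-.13*(np.sin(l)*U(yw)-np.cos(l)*Z)
    c1=np.array([rng.uniform(.36,.46),rng.uniform(0,.2)]); cp=hop(-.118,rng.uniform(-.015,.01),0)[:2]; ce=hop(-.032,0,0)[:2]
    if min(segd(c0,c1,corner),segd(c1,cp,corner))<.073: continue
    y1=rng.uniform(-60,70)
    st=W+[(hov,want(yw,LEAN)),(tcp,want(yw,LEAN)),(tcp+.025*Z,want(yw,LEAN)),(tc(c1,y1,.025),want(y1,LEAN)),(tc(cp,yf,.02),want(yf,LEAN)),(tc(ce,yf,.01),want(yf,LEAN))]
    j,p,T=j0,p0,T0; n=0; ok=True; mm=[]
    for k,(a,b) in enumerate(st):
        j,p,T,q=go(j,p,T,a,b); n+=q; mm.append(marg(j))
        if err(j,p,T)>.003: ok=False;break
    if not ok: continue
    sc=min(mm[2:])-n/300
    if best is None or sc>best[0]:
        best=(sc,n,"yaw",yw,y1,yf,"c1",c1,"cp",cp); B=st; bm=(np.round(mm,2),j.round(2))
print(best,bm)
for a,b in B: m=b.as_matrix(); print(a.round(3), "yaw",np.degrees(np.arctan2(m[1,2],m[0,2])).round(), "lean",np.degrees(np.arcsin(m[2,2])).round())
E
python3 s3.py
```

```text
(np.float64(-0.025671938928975374), 53, 'yaw', -30.98533856382781, -55.2229103179866, 31.52966924136779, 'c1', array([0.36081595, 0.18999303]), 'cp', array([ 0.48476394, -0.04492256])) (array([0.09, 0.13, 0.43, 0.35, 0.36, 0.2 , 0.15, 0.3 ]), array([ 1.03,  0.8 , -1.18,  2.14,  1.07,  0.67, -0.25]))
[0.429 0.246 0.44 ] yaw 11.0 lean 19.0
[0.383 0.257 0.495] yaw 45.0 lean -5.0
[0.33  0.364 0.156] yaw -31.0 lean 15.0
[0.359 0.347 0.03 ] yaw -31.0 lean 15.0
[0.359 0.347 0.055] yaw -31.0 lean 15.0
[0.331 0.232 0.055] yaw -55.0 lean 15.0
[ 0.441 -0.072  0.05 ] yaw 32.0 lean 15.0
[ 0.522 -0.04   0.04 ] yaw 32.0 lean 15.0
```

```bash
cat > rows.py <<'E'
from h import *
import sys
# usage rows.py x y z yaw lean [more targets]; prints per-row values along the chain, from measured pose
a=np.array(list(map(float,sys.argv[1:]))).reshape(-1,5); s=observe(); p=np.array(s["eef_pos"]); T=R.from_quat(s["tool_rot"])
print("t",s["t"],"j",s["joints"].round(2),"p",p.round(4),"op",round(float(s["opening"]),3),"F",s["wrist_force"].round(1))
for x in a:
    t=want(x[3],x[4]); d=(x[:3]-p)/.06; rv=(t*T.inv()).as_rotvec(degrees=True)/6
    n=int(np.ceil(max(np.linalg.norm(d)/.97,np.linalg.norm(rv)/.99,1))); print(n,"x",(d/n).round(2),(rv/n).round(2)); p=x[:3];T=t
E
python3 rows.py .429 .246 .44 11 19 .383 .257 .495 45 -5 .33 .364 .156 -31 15 .359 .347 .03 -31 15
```

```text
t 6.5 j [ 0.73 -0.21 -0.62  1.96 -0.12  0.94 -0.26] p [ 0.4939 -0.0435  0.3929] op 0.499 F [ 0.7  0.6 -0.4]
6 x [-0.18  0.8   0.13] [-0.14  0.13  0.92]
7 x [-0.11  0.03  0.13] [-0.27  0.51  0.8 ]
14 x [-0.06  0.13 -0.4 ] [ 0.03 -0.25 -0.89]
3 x [ 0.16 -0.09 -0.7 ] [0. 0. 0.]
```

```bash
python3 -m inch '-.18 .8 .13 -.14 .13 .92 0;-.18 .8 .13 -.14 .13 .92 0;-.18 .8 .13 -.14 .13 .92 0;-.18 .8 .13 -.14 .13 .92 0;-.18 .8 .13 -.14 .13 .92 0;-.18 .8 .13 -.14 .13 .92 0'; python3 -m inch '-.11 .03 .13 -.27 .51 .8 0;-.11 .03 .13 -.27 .51 .8 0;-.11 .03 .13 -.27 .51 .8 0;-.11 .03 .13 -.27 .51 .8 0;-.11 .03 .13 -.27 .51 .8 0;-.11 .03 .13 -.27 .51 .8 0;-.11 .03 .13 -.27 .51 .8 0'; python3 rows.py .33 .364 .156 -31 15 .359 .347 .03 -31 15
```

```text
t: 7.25
eef_pos: [0.4284, 0.2518, 0.4409]
tool_rot: [-0.059, 0.578, 0.084, 0.81]
wrist_force: [1.1, 0.6, 0.2]
opening: 0.495
t: 8.12
eef_pos: [0.3829, 0.2625, 0.4957]
tool_rot: [-0.284, 0.68, 0.265, 0.621]
wrist_force: [-0.2, 0.0, -0.4]
opening: 0.502
t 8.125 j [ 0.29  0.16 -1.1   1.44  0.14  1.71  0.  ] p [0.3829 0.2625 0.4957] op 0.502 F [-0.2  0.  -0.4]
14 x [-0.06  0.12 -0.4 ] [ 0.03 -0.26 -0.9 ]
3 x [ 0.16 -0.09 -0.7 ] [0. 0. 0.]
```

```bash
python3 -m inch '-.06 .12 -.4 .03 -.26 -.9 0;-.06 .12 -.4 .03 -.26 -.9 0;-.06 .12 -.4 .03 -.26 -.9 0;-.06 .12 -.4 .03 -.26 -.9 0;-.06 .12 -.4 .03 -.26 -.9 0;-.06 .12 -.4 .03 -.26 -.9 0;-.06 .12 -.4 .03 -.26 -.9 0'; python3 -m inch '-.06 .12 -.4 .03 -.26 -.9 0;-.06 .12 -.4 .03 -.26 -.9 0;-.06 .12 -.4 .03 -.26 -.9 0;-.06 .12 -.4 .03 -.26 -.9 0;-.06 .12 -.4 .03 -.26 -.9 0;-.06 .12 -.4 .03 -.26 -.9 0;-.06 .12 -.4 .03 -.26 -.9 0;0 0 0 0 0 0 0'; python3 rows.py .33 .364 .156 -31 15 .359 .347 .03 -31 15; 
```

```text
t: 9.0
eef_pos: [0.3574, 0.313, 0.3267]
tool_rot: [-0.064, 0.671, 0.028, 0.739]
wrist_force: [0.9, -0.4, 0.4]
opening: 0.499
t: 10.0
eef_pos: [0.3307, 0.3629, 0.158]
tool_rot: [0.159, 0.585, -0.21, 0.767]
wrist_force: [0.3, 0.7, 0.9]
opening: 0.5
t 10.0 j [-0.38  0.38 -0.85  2.01  0.65  1.03 -2.12] p [0.3307 0.3629 0.158 ] op 0.5 F [0.3 0.7 0.9]
1 x [-0.01  0.02 -0.03] [ 0.04  0.05 -0.07]
3 x [ 0.16 -0.09 -0.7 ] [0. 0. 0.]
```

```bash
python3 -m inch '.15 -.08 -.7 .04 .05 -.07 0;.16 -.09 -.7 0 0 0 0;.16 -.08 -.72 0 0 0 0;0 0 0 0 0 0 0'; python3 rows.py .359 .347 .03 -31 15 
```

```text
t: 10.5
eef_pos: [0.361, 0.3455, 0.0311]
tool_rot: [0.164, 0.586, -0.215, 0.764]
wrist_force: [-0.2, -0.8, 0.8]
opening: 0.505
t 10.5 j [-0.46  0.59 -0.69  2.08  0.91  0.83 -2.32] p [0.361  0.3455 0.0311] op 0.505 F [-0.2 -0.8  0.8]
1 x [-0.03  0.03 -0.02] [0.02 0.   0.06]
```

```bash
python3 -m inch '0 0 0 0 0 0 -1;0 0 0 0 0 0 -1;0 0 0 0 0 0 -1;0 0 0 0 0 0 -1;0 0 0 0 0 0 -1' 50;  python3 rows.py .359 .347 .03 -31 15; python3 -c "
from h import *
cv2.imwrite('pics/w3.png',viewer.read_camera('wrist'))"
```

```text
t: 11.12
eef_pos: [0.3616, 0.3475, 0.0328]
tool_rot: [0.166, 0.585, -0.213, 0.765]
wrist_force: [-0.3, 0.3, -0.4]
opening: 0.0
t 11.125 j [-0.46  0.58 -0.69  2.08  0.91  0.83 -2.32] p [0.3616 0.3475 0.0328] op 0.0 F [-0.3  0.3 -0.4]
1 x [-0.04 -0.01 -0.05] [-0.02  0.04  0.06]
```

View pics/w3.png

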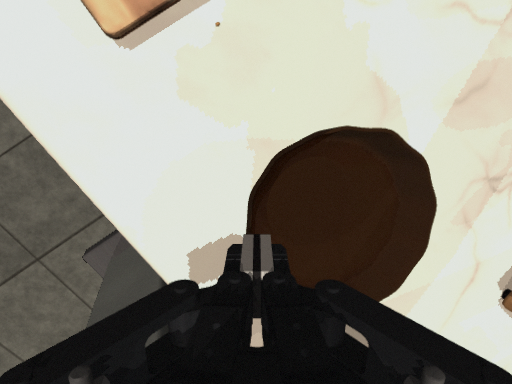

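Wrist view: the jaws are fully shut at (257,240), with the bowl rim spanning columns 247-436 and rows 126-302. So the wall isn't between the pads. I'll measure where the bowl is now.

```bash
python3 - <<'E'
from k import *
s=observe(); i=viewer.read_camera("wrist"); p=cam("wrist")
pts=np.array([(247,215),(436,205),(350,126),(385,300),(283,150),(262,175),(425,250)])
X=np.array([atz("wrist",u,v,.059,p)[:2] for u,v in pts])
r=least_squares(lambda c:np.linalg.norm(X-c[:2],axis=1)-.0625,[.4,.32]); print(r.x,r.fun.round(3)); 
print("wrist tip proj",proj("wrist",s["eef_pos"],p), fk(s["joints"],PP)[0].round(4),s["eef_pos"])
i=viewer.read_camera("top"); cv2.imwrite("pics/top2.png",i)
g=i[195:275,115:200]; m=(g.max(2)<60).astype('uint8')*255; cv2.imwrite("pics/top2c.png",cv2.resize(g,None,fx=6,fy=6,interpolation=cv2.INTER_CUBIC))
E
```

```text
[0.40336851 0.32201653] [-0.     0.001 -0.001  0.001  0.002  0.002  0.001]
wrist tip proj [254.46930428 223.70782596] [0.3625 0.3487 0.0318] [0.36154089 0.34739835 0.03261905]
```

View pics/top2c.png

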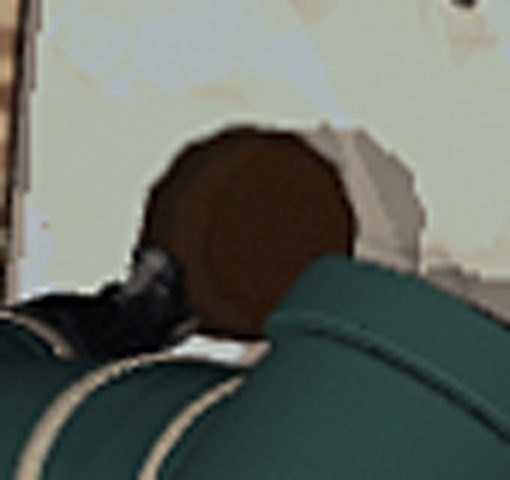

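```bash
python3 - <<'E'
from h import *
s=observe(); q=R.from_quat(s["tool_rot"]); p=cam("wrist")
for w in(-.011,0,.011):
  print(w,[ (d,proj("wrist",np.array(s["eef_pos"])+q.apply([-d,w,0]),p).round().tolist()) for d in(0,.01,.02,.03,.04)])
print([proj("wrist",np.array(s["eef_pos"])+q.apply([-.0,0,z]),p).round().tolist() for z in (-.01,.01)])
i=cv2.imread("pics/w3.png")[180:330,180:340]; cv2.imwrite("pics/w3c.png",cv2.resize(cv2.convertScaleAbs(i,alpha=2,beta=20),None,fx=4,fy=4,interpolation=cv2.INTER_CUBIC))
E
```

```text
-0.011 [(0, [254.0, 240.0]), (0.01, [254.0, 247.0]), (0.02, [254.0, 255.0]), (0.03, [254.0, 264.0]), (0.04, [254.0, 274.0])]
0 [(0, [254.0, 224.0]), (0.01, [254.0, 230.0]), (0.02, [254.0, 238.0]), (0.03, [254.0, 246.0]), (0.04, [254.0, 255.0])]
0.011 [(0, [254.0, 207.0]), (0.01, [254.0, 213.0]), (0.02, [254.0, 220.0]), (0.03, [254.0, 227.0]), (0.04, [254.0, 235.0])]
[[238.0, 224.0], [270.0, 224.0]]
```

View pics/w3c.png

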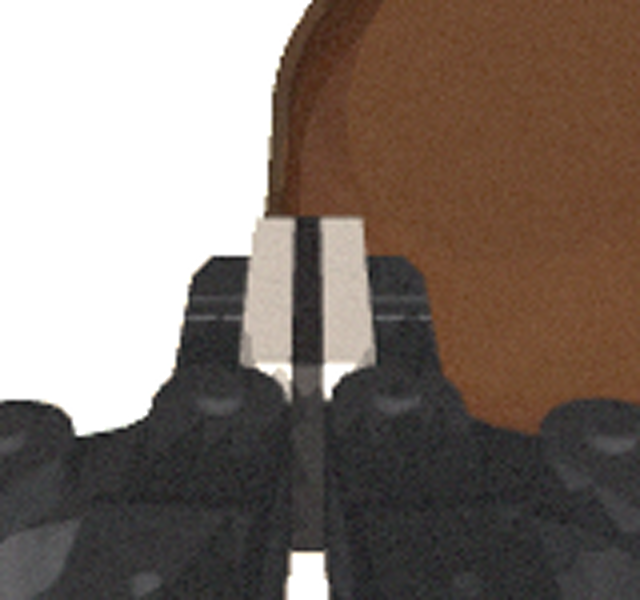

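```bash
python3 - <<'E'
from h import *
s=observe(); q=R.from_quat(s["tool_rot"])
for d in(0,.02,.04,.06,.09): print(d,((proj("top",np.array(s["eef_pos"])+q.apply([-d,0,0]))-[115,195])*6).round(), [((proj("top",np.array(s["eef_pos"])+q.apply([-d,w,z]))-[115,195])*6).round().tolist() for w,z in((.011,0),(-.011,0),(0,.02))])
i=cv2.imread("pics/top2.png")
# ascii of brightness near finger
print(i[236:252,134:152].mean(2).astype(int))
E
```

```text
0 [203. 309.] [[187.0, 298.0], [218.0, 319.0], [220.0, 279.0]]
0.02 [188. 315.] [[172.0, 304.0], [204.0, 325.0], [205.0, 285.0]]
0.04 [172. 321.] [[156.0, 310.0], [189.0, 332.0], [190.0, 291.0]]
0.06 [157. 327.] [[140.0, 316.0], [173.0, 338.0], [174.0, 297.0]]
0.09 [132. 337.] [[115.0, 326.0], [149.0, 349.0], [150.0, 306.0]]
[[176 179 177  74  23  25  36  35  19  25  30  31  30  30  28  24  27  28]
 [175 179 178  14  33  70  76  66  45  18  26  29  29  31  28  22  28  28]
 [175 181 183  35  32  74  96  90  61  22  20  24  30  28  26  24  25  28]
 [176 177 120  40  64  72  77  81  44  31  18  16  31  31  28  25  23  28]
 [182 185 142  56  68  69  56  36  35  38  11  15  28  30  31  26  25  24]
 [149 196 100  63  69  71  36  14  25  27  13  16  28  31  30  28  25  24]
 [ 34  66  69  69  71  41  33  43  22  14  10  15  27  30  30  29  28  24]
 [  7  45  69  68  47  25  27  47  52  13   8  13  24  30  29  29  25  22]
 [ 42  35  34  21  11  15  19  27  28  14  10  12  22  30  29  31  29  27]
 [ 12  28  14  16  13  11  18  20  18  15   9  13  22  26  27  30  29  28]
 [ 10  15  13  16  10  12  20  23  19  14  11  14  14  21  25  27  28  28]
 [  9  11  13  12  11  13  14  18  14  13  10   9  14  23  21  20  27  28]
 [  9  14   8  13  13   9  16  16   9   7   4  15  35  46  28  21  24  27]
 [ 12  10  10   8  11  13  10   7   7   7  33  64  59  42  14  17  19  20]
 [ 12   8   7   7   9  10   9   6   7  20  51  52  31  42   8   3   3   7]
 [  7  10  11   9   7  11  11   8   8  21  24  36 121 197 180 133  88  54]]
```

Both views show the pad tips 20-40 mm short of the reported TCP, so the jaws closed just above the rim. I'll reopen and feel further down in small steps, watching the force.

```bash
python3 -m inch '0 0 0 0 0 0 0;0 0 0 0 0 0 0;0 0 0 0 0 0 0;.04 -.02 -.16 0 0 0 0;0 0 0 0 0 0 0'; python3 -m inch '.04 -.02 -.16 0 0 0 0;0 0 0 0 0 0 0' 
```

```text
t: 11.9
eef_pos: [0.3638, 0.3453, 0.022]
tool_rot: [0.165, 0.585, -0.214, 0.765]
wrist_force: [-0.1, -0.3, 0.8]
opening: 0.498
t: 12.15
eef_pos: [0.3662, 0.3443, 0.0124]
tool_rot: [0.165, 0.585, -0.214, 0.765]
wrist_force: [-0.0, -0.7, -0.5]
opening: 0.5
```

```bash
python3 -m inch '.02 -.01 -.08 0 0 0 0;0 0 0 0 0 0 0'; python3 -m inch '0 0 0 0 0 0 -1;0 0 0 0 0 0 -1;0 0 0 0 0 0 -1;0 0 0 0 0 0 -1' 50
```

```text
t: 12.4
eef_pos: [0.3675, 0.3442, 0.0082]
tool_rot: [0.165, 0.585, -0.214, 0.765]
wrist_force: [0.0, -0.0, 0.4]
opening: 0.504
t: 12.9
eef_pos: [0.3674, 0.3442, 0.0083]
tool_rot: [0.166, 0.585, -0.214, 0.765]
wrist_force: [-0.9, 0.3, -1.9]
opening: 0.024
```

```bash
python3 -m inch '0 0 0 0 0 0 0;0 0 0 0 0 0 0;0 0 0 0 0 0 0;.04 -.02 -.16 0 0 0 0;0 0 0 0 0 0 0'; python3 -c "
from h import *
s=observe();q=R.from_quat(s['tool_rot']);p=cam('wrist')
print(p[0]['position'].round(3))
a=viewer.read_camera('side');i=viewer.read_camera('wrist')
print([(proj('side',np.array(s['eef_pos'])+q.apply([-d,0,0]))).round() for d in (0,.03,.06)])
u,v=map(int,proj('side',[.385,.33,.03]));c=a[v-45:v+45,u-50:u+50];c=cv2.resize(c,(400,360),interpolation=cv2.INTER_CUBIC);print('crop origin',u-50,v-45)
cv2.imwrite('pics/w4.png',np.hstack([cv2.resize(i,(400,300)).copy() if 0 else cv2.resize(cv2.convertScaleAbs(i[140:320,160:360],alpha=1.8),(400,360)),c]))"
```

```text
t: 13.52
eef_pos: [0.3698, 0.3424, -0.002]
tool_rot: [0.165, 0.585, -0.214, 0.765]
wrist_force: [-0.1, 0.6, -0.2]
opening: 0.503
[0.37  0.431 0.171]
[array([282., 301.]), array([284., 297.]), array([286., 292.])]
crop origin 228 245
```

View pics/w4.png

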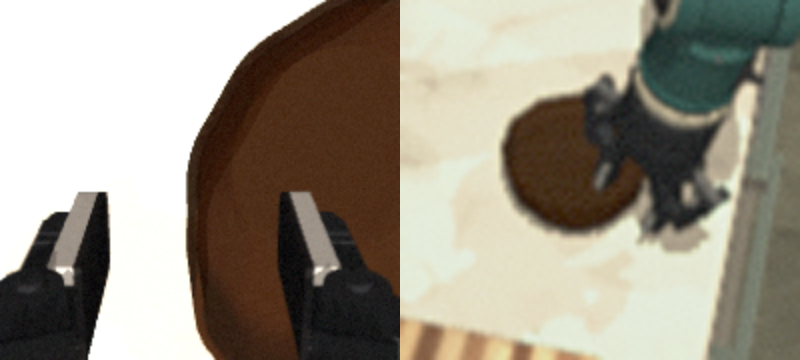

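The wrist crop shows the open pads straddling the left wall without contact, though the reported TCP is at z=-2 mm. So the pad ends sit about 40-45 mm behind the reported TCP, and I go deeper.

```bash
python3 -m inch '.04 -.02 -.16 0 0 0 0;0 0 0 0 0 0 0' ; python3 -m inch '.02 -.01 -.08 0 0 0 0;0 0 0 0 0 0 0';python3 -m inch '0 0 0 0 0 0 -1;0 0 0 0 0 0 -1;0 0 0 0 0 0 -1;0 0 0 0 0 0 -1' 50
```

```text
t: 13.88
eef_pos: [0.3722, 0.3413, -0.0115]
tool_rot: [0.165, 0.585, -0.214, 0.765]
wrist_force: [0.1, -0.5, 0.4]
opening: 0.5
t: 14.12
eef_pos: [0.3734, 0.3411, -0.0159]
tool_rot: [0.165, 0.585, -0.214, 0.765]
wrist_force: [0.1, 0.2, 0.6]
opening: 0.498
t: 14.62
eef_pos: [0.3739, 0.3412, -0.0146]
tool_rot: [0.166, 0.584, -0.214, 0.765]
wrist_force: [-2.0, -1.0, 7.1]
opening: 0.055
```

```bash
python3 -m inch '0 0 0 0 0 0 -1;0 0 .15 0 0 0 -1;0 0 .15 0 0 0 -1;0 0 0 0 0 0 -1' 60; python3 - <<'E'
from h import *
import k
i=viewer.read_camera("side"); g=i[240:330,225:330]; m=((g.max(2)<80)).astype('uint8')
s=observe();print(s["wrist_force"].round(1),s["ft_torque"].round(2))
a=viewer.read_camera("wrist"); cv2.imwrite("pics/w5.png",np.hstack([cv2.resize(i[235:335,215:345],(520,400),interpolation=cv2.INTER_CUBIC),cv2.resize(a,(280,210)).repeat(1,0) if 0 else np.vstack([cv2.resize(cv2.convertScaleAbs(a,alpha=1.6),(280,210)),np.zeros((190,280,3),'uint8')])]))
E
```

```text
t: 15.12
eef_pos: [0.3737, 0.3419, 0.0032]
tool_rot: [0.166, 0.585, -0.213, 0.765]
wrist_force: [-0.1, 0.5, -2.3]
opening: 0.045
[ 0.1 -0.4 -2.8] [ 0.28  0.46 -0.01]
```

View pics/w5.png

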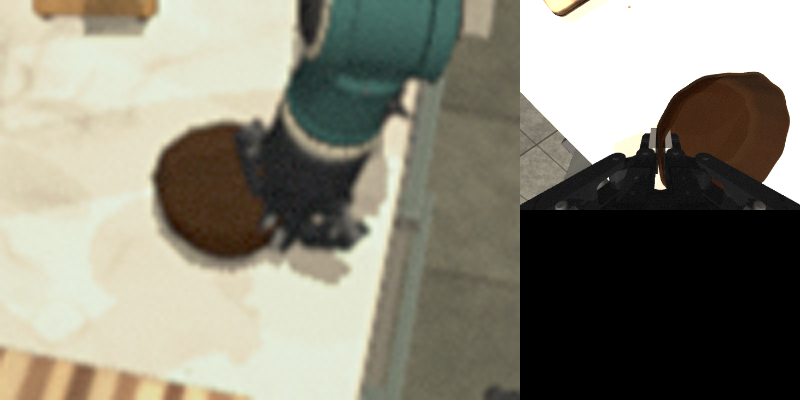

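The bowl is gripped and lifting (about -2.5 N), but the grip is near the rim and the opening is drifting. I'll set it down and regrip about 8 mm deeper.

```bash
python3 -m inch '0 0 -.15 0 0 0 -1;0 0 -.15 0 0 0 -1;0 0 0 0 0 0 -1;0 0 0 0 0 0 -.3;0 0 0 0 0 0 -.3;.02 -.01 -.07 0 0 0 -.3;.02 -.01 -.07 0 0 0 -.3;0 0 0 0 0 0 -.3'; python3 -m inch '0 0 0 0 0 0 -1;0 0 0 0 0 0 -1;0 0 0 0 0 0 -1;0 0 0 0 0 0 -1' 60;  python3 -m inch '0 0 .2 0 0 0 -1;0 0 .2 0 0 0 -1;0 0 0 0 0 0 -1'; python3 -m inch '0 0 0 0 0 0 -1'
```

```text
t: 16.23
eef_pos: [0.3758, 0.3397, -0.0245]
tool_rot: [0.165, 0.585, -0.214, 0.765]
wrist_force: [0.6, 0.4, 0.8]
opening: 0.347
t: 16.73
eef_pos: [0.3767, 0.34, -0.0221]
tool_rot: [0.165, 0.583, -0.214, 0.766]
wrist_force: [-3.6, -2.0, 14.8]
opening: 0.096
t: 17.1
eef_pos: [0.3758, 0.3408, 0.0007]
tool_rot: [0.166, 0.585, -0.213, 0.765]
wrist_force: [0.1, -1.0, -3.3]
opening: 0.064
t: 17.23
eef_pos: [0.3755, 0.34, -0.0003]
tool_rot: [0.166, 0.585, -0.214, 0.765]
wrist_force: [1.3, -0.8, -1.6]
opening: 0.067
```

```bash
cat > fitb.py <<'E'
from h import *
from scipy.optimize import least_squares
def rim(name,box,vmax,c0,thr=1.35):
    p=cam(name); i=viewer.read_camera(name); x0,y0,x1,y1=box; g=i[y0:y1,x0:x1].astype(int)
    m=((g[...,2]>thr*g[...,0]+5)&(g.max(2)<110)).astype('uint8'); n,l,st,ce=cv2.connectedComponentsWithStats(m); k=1+st[1:,4].argmax()
    ct=max(cv2.findContours((l==k).astype('uint8'),0,cv2.CHAIN_APPROX_NONE)[0],key=len); h=cv2.convexHull(ct)[:,0]+[x0,y0]
    h=h[(h[:,1]<vmax)&(h[:,0]>x0+1)&(h[:,0]<x1-2)&(h[:,1]>y0+1)]; print(name,"mask",st[k],len(h)); return p,h
def resid(c,obs,r=.0625):
    o=[]
    n=R.from_rotvec([c[3],c[4],0]); a=np.linspace(0,2*np.pi,120,endpoint=False)
    ring=c[:3]+n.apply(np.c_[r*np.cos(a),r*np.sin(a),0*a])
    for nm,p,h,w in obs:
        P=np.array([proj(nm,q,p) for q in ring]).astype(np.float32).reshape(-1,1,2)
        o+= [w*cv2.pointPolygonTest(P,(float(u),float(v)),True) for u,v in h]
    return np.array(o)
E
python3 - <<'E'
from fitb import *
p,h=rim("wrist",(150,40,511,330),235,0); p2,h2=rim("side",(220,235,330,330),999,0)
hs=h2[h2[:,0]<275]
print(h.tolist()); print(hs.tolist())
for obs in ([("wrist",p,h,1)],[("wrist",p,h,1),("side",p2,hs,1.)]):
    r=least_squares(resid,[.403,.32,.08,0,0],args=(obs,),loss="soft_l1",diff_step=1e-3,x_scale=[.01,.01,.01,.1,.1]); print(r.x.round(4),"tilt deg",np.degrees(r.x[3:]).round(1),"rms",np.sqrt((r.fun**2).mean()).round(2))
E
```

```text
wrist mask [   98    94   236   196 32453] 26
side mask [ 34  32  32  32 636] 17
[[436, 134], [439, 135], [443, 137], [470, 162], [471, 163], [473, 166], [476, 172], [477, 176], [478, 181], [483, 211], [483, 227], [253, 227], [254, 225], [269, 196], [273, 189], [276, 185], [280, 180], [287, 173], [292, 169], [317, 151], [322, 148], [332, 143], [335, 142], [343, 140], [382, 136], [422, 134]]
[[273, 267], [268, 298], [262, 295], [259, 293], [258, 292], [254, 285], [254, 278], [255, 275], [259, 271], [262, 269], [264, 268], [269, 267]]
[ 0.4178  0.3156  0.0478  0.0638 -0.2218] tilt deg [  3.7 -12.7] rms 1.71
[ 0.4168  0.3164  0.0499  0.0578 -0.199 ] tilt deg [  3.3 -11.4] rms 1.69
```

The rim fit shows the bowl tilted about 12°. The pads reached the lower wall, which is steeper. I'll set it down and regrip slightly shallower with a 12° lean to match the upper wall.

```bash
python3 -m inch '0 0 -.2 0 0 0 -1;0 0 -.19 0 0 0 -1;0 0 0 0 0 0 -.2;0 0 0 0 0 0 -.2;0 0 .1 0 0 0 -.2;0 0 .1 0 0 0 -.2;0 0 0 0 0 0 -.2'; python3 rows.py .366 .3445 -.0105 -31 12; python3 - <<'E'
from fitb import *
p,h=rim("wrist",(150,40,511,330),235,0); obs=[("wrist",p,h,1)]
r=least_squares(lambda x:resid([x[0],x[1],.059,0,0],obs),[.403,.32],loss="soft_l1",diff_step=1e-3); print(r.x.round(4),np.sqrt((r.fun**2).mean()).round(2)); c=r.x
f=np.array([np.cos(np.radians(-31)),np.sin(np.radians(-31))]); print("TCP xy",(c-.0437*f).round(4))
E
```

```text
t: 18.2
eef_pos: [0.3764, 0.3404, -0.0107]
tool_rot: [0.166, 0.585, -0.214, 0.765]
wrist_force: [-0.1, -0.2, -0.7]
opening: 0.403
t 18.2 j [-0.48  0.66 -0.62  2.09  1.01  0.77 -2.38] p [ 0.3764  0.3404 -0.0107] op 0.403 F [-0.1 -0.2 -0.7]
1 x [-0.17  0.07  0.  ] [0.23 0.47 0.07]
wrist mask [   81    92   247   198 34326] 31
[0.4034 0.3275] 2.75
TCP xy [0.3659 0.35  ]
```

```bash
python3 -m inch '-.1 .07 0 .23 .47 .07 -.2;0 0 0 0 0 0 -.2'; python3 -m inch '0 0 0 0 0 0 -1;0 0 0 0 0 0 -1;0 0 0 0 0 0 -1;0 0 0 0 0 0 -1' 60;  python3 -m inch '0 0 .2 0 0 0 -1;0 0 .2 0 0 0 -1;0 0 0 0 0 0 -1'; python3 - <<'E'
from fitb import *
p,h=rim("wrist",(150,40,511,330),235,0); p2,h2=rim("side",(220,235,330,330),999,0); hs=h2[h2[:,0]<275]
s=observe(); print(s["opening"],s["eef_pos"],s["wrist_force"],s["ft_torque"])
for obs in ([("wrist",p,h,1)],[("wrist",p,h,1),("side",p2,hs,1.)]):
    r=least_squares(resid,[.403,.32,.08,0,0],args=(obs,),loss="soft_l1",diff_step=1e-3,x_scale=[.01,.01,.01,.1,.1]); print(r.x.round(4),"tilt deg",np.degrees(r.x[3:]).round(1),"rms",np.sqrt((r.fun**2).mean()).round(2))
E
```

```text
t: 18.5
eef_pos: [0.3706, 0.3439, -0.0113]
tool_rot: [0.168, 0.606, -0.208, 0.749]
wrist_force: [0.3, -0.2, -0.1]
opening: 0.401
t: 19.0
eef_pos: [0.3695, 0.3443, -0.0106]
tool_rot: [0.167, 0.606, -0.208, 0.749]
wrist_force: [-3.5, -1.6, 7.5]
opening: 0.03
t: 19.38
eef_pos: [0.3704, 0.345, 0.0138]
tool_rot: [0.168, 0.606, -0.207, 0.749]
wrist_force: [-0.1, -0.3, -2.8]
opening: 0.031
wrist mask [  101    90   247   200 34442] 32
side mask [ 33  30  30  33 660] 22
0.03380558421649747 [0.37006637 0.3442408  0.01280079] [ 0.40536062  0.68288129 -1.82488124] [ 0.21506549  0.40139153 -0.04026444]
[ 0.4147  0.321   0.0652 -0.     -0.2044] tilt deg [ -0.  -11.7] rms 1.43
[ 0.4153  0.3207  0.0633  0.0174 -0.233 ] tilt deg [  1.  -13.3] rms 1.38
```

```bash
cat > base.py <<'E'
import fitb; from fitb import *
def hand():
    s=observe(); q=R.from_quat(s["tool_rot"]); p,M=cam("wrist"); return q.inv().apply(p["position"]-s["eef_pos"]),q.inv().as_matrix()@M,p
o,M,p=hand()
q=R.from_quat([.166,.585,-.213,.765]); P=(dict(p,position=np.array([.3616,.3475,.0328])+q.apply(o)),q.as_matrix()@M)
img=cv2.imread("pics/w3.png"); 
class V: 
    read_camera=staticmethod(lambda n:img)
fitb.viewer=V; fitb.cam=lambda n:P
_,h=rim("wrist",(150,40,511,330),235,0); print(h.tolist())
for vm in(235,215):
    obs=[("wrist",P,h[h[:,1]<vm],1)]
    r=least_squares(resid,[.403,.32,.06,0,0],args=(obs,),loss="soft_l1",diff_step=1e-3,x_scale=[.01,.01,.01,.1,.1]); print(r.x.round(4),"tilt deg",np.degrees(r.x[3:]).round(1),"rms",np.sqrt((r.fun**2).mean()).round(2))
E
python3 base.py
```

```text
wrist mask [   96    86   190   176 24008] 32
[[348, 126], [381, 128], [387, 129], [391, 130], [393, 131], [396, 133], [421, 155], [423, 157], [425, 160], [427, 164], [429, 172], [435, 197], [435, 210], [434, 215], [246, 233], [248, 203], [249, 198], [250, 194], [252, 189], [253, 187], [258, 179], [270, 161], [274, 156], [276, 154], [280, 151], [283, 149], [294, 143], [314, 133], [320, 131], [334, 128], [339, 127], [345, 126]]
[ 0.4095  0.3169  0.039   0.0163 -0.2607] tilt deg [  0.9 -14.9] rms 0.9
[ 0.4105  0.3165  0.0365  0.0363 -0.2879] tilt deg [  2.1 -16.5] rms 0.91
```

Baseline: the same fit on the resting bowl gives -15°, so that is bias. Relative to it, the bowl is now within about 3° of level and raised about 25 mm. I'll plan the carry to the spout.

```bash
cat > s4.py <<'E'
from plan1 import *
import time
rng=np.random.default_rng(5); s=observe(); j0=s["joints"]; p0=np.array(s["eef_pos"]); T0=R.from_quat(s["tool_rot"])
LEAN=12; l=np.radians(LEAN); U=lambda yw:np.array([np.cos(np.radians(yw)),np.sin(np.radians(yw)),0]); tc=lambda c,yw,z:np.r_[c[:2],0]-.043*U(yw)+[0,0,-.0105+z]
corner=hop(-.05,.103,0)[:2]; c0=(p0+.043*U(-31))[:2]; best=None; t=time.time()
def segd(a,b,q): u=np.clip((q-a)@(b-a)/((b-a)@(b-a)),0,1); return np.linalg.norm(a+u*(b-a)-q)
while time.time()-t<80:
    yf=12.5+rng.uniform(4,10)
    c1=np.array([rng.uniform(.36,.46),rng.uniform(0,.25)]); cp=hop(-.12,rng.uniform(-.01,.01),0)[:2]; ce=hop(-.034,0,0)[:2]
    if min(segd(c0,c1,corner),segd(c1,cp,corner))<.075: continue
    y1=rng.uniform(-60,40)
    st=[(tc(c1,y1,.025),want(y1,LEAN)),(tc(cp,yf,.022),want(yf,LEAN)),(tc(ce,yf,.012),want(yf,LEAN)),(tc(ce,yf,0),want(yf,LEAN)),(tc(ce,yf,0)-.075*(np.sin(l)*U(yf)-np.cos(l)*Z)-.03*U(12.5),want(yf,LEAN))]
    j,p,T=j0,p0,T0; n=0; mm=[]; ok=True
    for a,b in st:
        j,p,T,q=go(j,p,T,a,b); n+=q; mm.append(marg(j))
        if err(j,p,T)>.002: ok=False;break
    if not ok: continue
    sc=min(mm)-n/300
    if best is None or sc>best[0]: best=(sc,n,c1,cp,y1,yf);B=st;bm=(np.round(mm,2),j.round(2))
print(best,bm)
for a,b in B: m=b.as_matrix(); print(a.round(3), "yaw",np.degrees(np.arctan2(m[1,2],m[0,2])).round(1))
E
python3 s4.py
```

```text
(np.float64(0.06979761504955632), 15, array([0.37749163, 0.22860702]), array([ 0.47994115, -0.03240883]), -23.472393684489816, 21.127803388209585) (array([0.13, 0.12, 0.29, 0.29, 0.23]), array([ 0.94,  0.55, -1.03,  2.21,  0.78,  0.56, -0.26]))
[0.338 0.246 0.014] yaw -23.5
[ 0.44  -0.048  0.011] yaw 21.1
[ 0.524 -0.029  0.001] yaw 21.1
[ 0.524 -0.029 -0.01 ] yaw 21.1
[ 0.48  -0.041  0.063] yaw 21.1
```

```bash
python3 rows.py .338 .246 .014 -23.5 12 .44 -.048 .012 21 12 .524 -.029 .001 21 12 .524 -.029 -.010 21 12
```

```text
t 19.475 j [-0.4   0.62 -0.69  2.07  0.91  0.78 -2.26] p [0.3701 0.3442 0.0128] op 0.034 F [ 0.4  0.7 -1.8]
2 x [-0.27 -0.82  0.01] [ 0.01 -0.    0.62]
8 x [ 0.21 -0.61 -0.  ] [0.   0.   0.93]
2 x [ 0.7   0.16 -0.09] [0. 0. 0.]
1 x [ 0.    0.   -0.18] [0. 0. 0.]
```

```bash
python3 -m inch '-.18 -.55 0 0 0 .42 -1;-.18 -.55 0 0 0 .42 -1;-.18 -.54 .02 0 0 .41 -1;.21 -.61 0 0 0 .93 -1;.21 -.61 0 0 0 .93 -1;.21 -.61 0 0 0 .93 -1;.21 -.61 0 0 0 .93 -1;.21 -.61 0 0 0 .93 -1;.21 -.61 0 0 0 .93 -1;.21 -.61 0 0 0 .93 -1;.21 -.61 0 0 0 .93 -1;0 0 0 0 0 0 -1';  python3 rows.py .44 -.048 .012 21 12 .524 -.029 .001 21 12 .524 -.029 -.010 21 12
```

```text
t: 20.98
eef_pos: [0.4383, -0.0504, 0.0132]
tool_rot: [-0.112, 0.62, 0.137, 0.765]
wrist_force: [0.6, 0.5, -1.6]
opening: 0.036
t 20.975 j [ 0.88  0.56 -0.89  2.32  0.97  0.41 -0.42] p [ 0.4383 -0.0504  0.0132] op 0.036 F [ 0.6  0.5 -1.6]
1 x [ 0.03  0.04 -0.02] [ 0.01 -0.01  0.1 ]
2 x [ 0.7   0.16 -0.09] [0. 0. 0.]
1 x [ 0.    0.   -0.18] [0. 0. 0.]
```

```bash
python3 -m inch '.4 .1 -.05 0 0 .1 -1;.35 .09 -.05 0 0 0 -1;0 0 0 0 0 0 -1'; python3 -m inch '.35 .09 -.05 0 0 0 -1;.33 .08 -.05 0 0 0 -1;0 0 0 0 0 0 -1'; python3 -m inch '0 0 -.1 0 0 0 -1;0 0 -.1 0 0 0 -1;0 0 0 0 0 0 -1'
```

```text
t: 21.35
eef_pos: [0.4836, -0.0324, 0.0077]
tool_rot: [-0.119, 0.618, 0.146, 0.763]
wrist_force: [-0.4, -0.1, -1.7]
opening: 0.026
t: 21.72
eef_pos: [0.5234, -0.0228, 0.0017]
tool_rot: [-0.119, 0.618, 0.146, 0.763]
wrist_force: [-1.2, 0.1, -1.5]
opening: 0.033
t: 22.1
eef_pos: [0.5224, -0.0243, -0.0102]
tool_rot: [-0.119, 0.619, 0.145, 0.763]
wrist_force: [-6.4, -2.0, 10.1]
opening: 0.035
```

The bowl now stands under the spout, with the table reaction felt. Next I release, retreat and plan the handle grip.

```bash
python3 -m inch '0 0 0 0 0 0 -.5;0 0 0 0 0 0 -.5;0 0 0 0 0 0 -.5;-.08 -.03 .4 0 0 0 -.5;-.08 -.03 .4 0 0 0 -.5;-.3 -.08 .4 0 0 0 -.5;-.3 -.08 0 0 0 0 -.5;0 0 0 0 0 0 -.5'; cat > s5.py <<'E'
from plan1 import *
import time
rng=np.random.default_rng(2); s=observe(); j0=s["joints"]; p0=np.array(s["eef_pos"]); T0=R.from_quat(s["tool_rot"]); print(p0.round(3),j0.round(2))
best=None; t=time.time(); g0=hop(-.015,.197,.14); g1=hop(-.015,.295,.14)
while time.time()-t<80:
    yw=rng.choice([102.5,-77.5]); ln=0
    w=[(np.array([rng.uniform(.40,.46),rng.uniform(-.1,.1),rng.uniform(.2,.3)]),want(rng.uniform(0,60) if yw>0 else rng.uniform(-40,20),rng.uniform(-5,12))),(np.array([rng.uniform(.44,.56),rng.uniform(.15,.3),rng.uniform(.25,.32)]),want(rng.uniform(50,102.5) if yw>0 else rng.uniform(-77,-20),0))]
    st=w+[(g0+.08*Z,want(yw,0)),(g0,want(yw,0)),(g1,want(yw,0)),(g0,want(yw,0)),(g0+.1*Z,want(yw,0))]
    j,p,T=j0,p0,T0; n=0; mm=[]; ok=True
    for a,b in st:
        j,p,T,q=go(j,p,T,a,b); n+=q; mm.append(marg(j))
        if err(j,p,T)>.002: ok=False;break
    if not ok: continue
    sc=min(mm)-n/300
    if best is None or sc>best[0]: best=(sc,n,yw);B=st;bm=(np.round(mm,2),j.round(2))
print(best,bm)
for a,b in B: m=b.as_matrix(); print(a.round(3), "yaw",np.degrees(np.arctan2(m[1,2],m[0,2])).round(1),"lean",np.degrees(np.arcsin(m[2,2])).round(1))
E
python3 s5.py
```

```text
t: 23.1
eef_pos: [0.477, -0.0377, 0.0617]
tool_rot: [-0.118, 0.619, 0.144, 0.763]
wrist_force: [0.3, -0.5, -0.5]
opening: 0.248
[ 0.477 -0.038  0.062] [ 0.95  0.56 -1.04  2.21  0.81  0.56 -0.28]
(np.float64(0.3719686520569298), 31, np.float64(-77.5)) (array([0.48, 0.51, 0.7 , 0.62, 0.63, 0.62, 0.68]), array([ 0.27,  0.43, -0.86,  1.71,  0.35,  1.16, -2.03]))
[ 0.443 -0.088  0.229] yaw -31.4 lean -3.3
[0.479 0.216 0.258] yaw -39.9 lean 0.0
[0.54  0.183 0.22 ] yaw -77.5 lean -0.0
[0.54  0.183 0.14 ] yaw -77.5 lean -0.0
[0.519 0.279 0.14 ] yaw -77.5 lean -0.0
[0.54  0.183 0.14 ] yaw -77.5 lean -0.0
[0.54  0.183 0.24 ] yaw -77.5 lean -0.0
```

```bash
python3 rows.py .443 -.088 .229 -31.4 -3.3 .479 .216 .258 -39.9 0 .54 .182 .22 -77.5 0 .54 .182 .14 -77.5 0
```

```text
t 23.1 j [ 0.95  0.56 -1.04  2.21  0.81  0.56 -0.28] p [ 0.477  -0.0377  0.0617] op 0.248 F [ 0.3 -0.5 -0.5]
10 x [-0.06 -0.08  0.28] [ 0.02  0.26 -0.88]
6 x [0.1  0.84 0.08] [-0.05 -0.07 -0.24]
7 x [ 0.15 -0.08 -0.09] [ 0.   0.  -0.9]
2 x [ 0.    0.   -0.67] [0. 0. 0.]
```

```bash
python3 -m inch '-.06 -.08 .28 .02 .26 -.88 0;-.06 -.08 .28 .02 .26 -.88 0;-.06 -.08 .28 .02 .26 -.88 0;-.06 -.08 .28 .02 .26 -.88 0;-.06 -.08 .28 .02 .26 -.88 0;-.06 -.08 .28 .02 .26 -.88 0;-.06 -.08 .28 .02 .26 -.88 0;-.06 -.08 .28 .02 .26 -.88 0;-.06 -.08 .28 .02 .26 -.88 0;-.06 -.08 .28 .02 .26 -.88 0'; python3 -m inch '.1 .84 .08 -.05 -.07 -.24 0;.1 .84 .08 -.05 -.07 -.24 0;.1 .84 .08 -.05 -.07 -.24 0;.1 .84 .08 -.05 -.07 -.24 0;.1 .84 .08 -.05 -.07 -.24 0;.1 .84 .08 -.05 -.07 -.24 0'; python3 rows.py  .54 .182 .22 -77.5 0 .54 .182 .14 -77.5 0
```

```text
t: 24.35
eef_pos: [0.4428, -0.0847, 0.2305]
tool_rot: [0.197, 0.699, -0.189, 0.661]
wrist_force: [0.4, -0.0, -0.5]
opening: 0.499
t: 25.1
eef_pos: [0.4787, 0.2196, 0.2587]
tool_rot: [0.242, 0.664, -0.244, 0.664]
wrist_force: [0.8, -1.0, 0.3]
opening: 0.502
t 25.1 j [ 0.35  0.39 -1.06  1.78  0.37  1.19 -1.52] p [0.4787 0.2196 0.2587] op 0.502 F [ 0.8 -1.   0.3]
7 x [ 0.15 -0.09 -0.09] [ 0.   -0.   -0.89]
2 x [ 0.    0.   -0.67] [0. 0. 0.]
```

```bash
python3 -m inch '.15 -.09 -.09 0 0 -.89 0;.15 -.09 -.09 0 0 -.89 0;.15 -.09 -.09 0 0 -.89 0;.15 -.09 -.09 0 0 -.89 0;.15 -.09 -.09 0 0 -.89 0;.15 -.09 -.09 0 0 -.89 0;.15 -.09 -.09 0 0 -.89 0;0 0 0 0 0 0 0'; python3 rows.py .54 .182 .14 -77.5 0; python3 -m inch '0 0 -.4 0 0 0 0;0 0 -.3 0 0 0 0;0 0 0 0 0 0 0'
```

```text
t: 26.1
eef_pos: [0.5416, 0.1796, 0.2201]
tool_rot: [0.442, 0.553, -0.444, 0.55]
wrist_force: [-0.3, -0.0, 0.3]
opening: 0.5
t 26.1 j [ 0.26  0.45 -0.84  1.73  0.36  1.13 -2.04] p [0.5416 0.1796 0.2201] op 0.5 F [-0.3 -0.   0.3]
2 x [-0.01  0.02 -0.67] [ 0.   -0.02  0.  ]
t: 26.48
eef_pos: [0.54, 0.1796, 0.1775]
tool_rot: [0.441, 0.553, -0.444, 0.55]
wrist_force: [-0.3, 0.2, -0.7]
opening: 0.497
```

```bash
python3 -m inch '0 .02 -.3 0 0 0 0;0 .02 -.25 0 0 0 0;0 0 0 0 0 0 0'; python3 -m inch '0 0 0 0 0 0 -1;0 0 0 0 0 0 -1;0 0 0 0 0 0 -1;0 0 0 0 0 0 -1' 40
```

```text
t: 26.85
eef_pos: [0.5401, 0.1817, 0.1443]
tool_rot: [0.441, 0.553, -0.444, 0.55]
wrist_force: [-0.0, -0.3, 0.2]
opening: 0.505
t: 27.35
eef_pos: [0.5411, 0.1832, 0.1465]
tool_rot: [0.442, 0.552, -0.443, 0.551]
wrist_force: [-1.4, 4.2, 3.1]
opening: 0.181
```

The handle is gripped at opening 0.18. I'll push it shut gently to find the zero.

```bash
python3 -m inch '.015 -.065 0 0 0 0 -1;0 0 0 0 0 0 -1'; python3 -m inch '.015 -.065 0 0 0 0 -1;0 0 0 0 0 0 -1'; python3 -m inch '.015 -.065 0 0 0 0 -1;0 0 0 0 0 0 -1'
```

```text
t: 27.6
eef_pos: [0.5411, 0.1834, 0.1465]
tool_rot: [0.443, 0.554, -0.441, 0.55]
wrist_force: [-1.1, 13.4, -1.1]
opening: 0.183
t: 27.85
eef_pos: [0.5411, 0.1837, 0.1466]
tool_rot: [0.444, 0.556, -0.438, 0.549]
wrist_force: [-1.7, 23.7, -4.9]
opening: 0.181
t: 28.1
eef_pos: [0.5411, 0.1839, 0.1467]
tool_rot: [0.445, 0.558, -0.436, 0.548]
wrist_force: [-1.9, 33.3, -8.0]
opening: 0.182
```

It is already home (33 N at the stop), so zero is TCP y≈0.183. Now I draw it out about 95 mm.

```bash
python3 -m inch '-.1 .43 0 0 0 0 -1;-.1 .43 0 0 0 0 -1;-.1 .43 0 0 0 0 -1;0 0 0 0 0 0 -1'; python3 - <<'E'
from h import *
s=observe(); p=np.array(s["eef_pos"]); a=np.radians(YAW); d=p-[.5411,.1832,.1466]; print(p, "drawn",-d[0]*np.sin(a)+d[1]*np.cos(a),"side",d[0]*np.cos(a)+d[1]*np.sin(a),s["wrist_force"])
E
```

```text
t: 28.6
eef_pos: [0.526, 0.2492, 0.1465]
tool_rot: [0.442, 0.552, -0.443, 0.551]
wrist_force: [0.6, 3.1, 4.6]
opening: 0.18
[0.52603225 0.2492092  0.14647655] drawn 0.06770578005977168 side -0.0004235753675074401 [0.62550713 3.09216243 4.64507452]
```

```bash
python3 -m inch '-.05 .22 0 0 0 0 -1;-.05 .22 0 0 0 0 -1;0 0 0 0 0 0 -1;0 0 0 0 0 0 -1;0 0 0 0 0 0 -1;0 0 0 0 0 0 -1'; python3 - <<'E'
from h import *
s=observe(); p=np.array(s["eef_pos"]); a=np.radians(YAW); d=p-[.5411,.1832,.1466]; print(p, "drawn",-d[0]*np.sin(a)+d[1]*np.cos(a))
i=viewer.read_camera("top"); cv2.imwrite("pics/top3.png",i); o=cv2.imread("pics/top0.png")
for L in range(4):
    u,v=proj("top",hop(-.015,-.068+.04525*L,.22)).round().astype(int)
    for nm,g in(("before",o),("now",i)): print(L+1,(u,v),nm,g[v-3:v+4,u-3:u+4].mean((0,1)).round())
w=viewer.read_camera("side"); cv2.imwrite("pics/side3.png",w)
E
```

```text
t: 29.35
eef_pos: [0.5204, 0.2737, 0.1464]
tool_rot: [0.442, 0.552, -0.444, 0.55]
wrist_force: [-1.1, 1.8, 5.0]
opening: 0.18
[0.52041891 0.27369334 0.14644907] drawn 0.0928244941418984
1 (np.int64(276), np.int64(167)) before [ 65.  95. 119.]
1 (np.int64(276), np.int64(167)) now [ 90. 115. 127.]
2 (np.int64(261), np.int64(170)) before [ 62.  92. 117.]
2 (np.int64(261), np.int64(170)) now [ 74. 100. 118.]
3 (np.int64(247), np.int64(173)) before [ 61.  90. 117.]
3 (np.int64(247), np.int64(173)) now [ 73. 108. 141.]
4 (np.int64(232), np.int64(176)) before [ 60.  88. 114.]
4 (np.int64(232), np.int64(176)) now [ 66.  97. 130.]
```

```bash
python3 -m inch '0 0 0 0 0 0 -1;.09 -.4 0 0 0 0 -1;.09 -.4 0 0 0 0 -1;.09 -.4 0 0 0 0 -1;.065 -.3 0 0 0 0 -1;0 0 0 0 0 0 -1'; python3 -m inch '.015 -.065 0 0 0 0 -1;.01 -.05 0 0 0 0 -1;0 0 0 0 0 0 -1'
```

```text
t: 30.2
eef_pos: [0.5411, 0.1832, 0.1465]
tool_rot: [0.443, 0.552, -0.443, 0.55]
wrist_force: [2.0, 2.2, 5.0]
opening: 0.183
t: 30.58
eef_pos: [0.5411, 0.1835, 0.1466]
tool_rot: [0.444, 0.555, -0.44, 0.55]
wrist_force: [2.3, 19.4, -1.1]
opening: 0.179
```

```bash
python3 -m inch '-.02 .09 0 0 0 0 -1;0 0 0 0 0 0 0;0 0 0 0 0 0 0;0 0 0 0 0 0 0;0 0 .5 0 0 0 0;0 0 .6 0 0 0 0;0 0 .6 0 0 0 0;0 0 0 0 0 0 0'; cat > s6.py <<'E'
from plan1 import *
import time
rng=np.random.default_rng(2); s=observe(); j0=s["joints"]; p0=np.array(s["eef_pos"]); T0=R.from_quat(s["tool_rot"]); print(p0.round(3),j0.round(2),s["t"])
m=R.from_quat([-.119,.619,.145,.763]).as_matrix(); YF=np.degrees(np.arctan2(m[1,2],m[0,2])); LF=np.degrees(np.arcsin(m[2,2])); print("yaw/lean at release",YF,LF)
U=lambda yw:np.array([np.cos(np.radians(yw)),np.sin(np.radians(yw)),0]); tc=lambda c,yw,z:np.r_[c[:2],0]-.043*U(yw)+[0,0,-.0105+z]
best=None; t=time.time(); G=np.array([.5225,-.024,-.0105]); ce=G[:2]+.043*U(YF)[:2]; cp=ce-.088*U(12.5)[:2]; pl=np.array([.395,-.312])
while time.time()-t<110:
    y1=rng.uniform(0,90); yp=rng.uniform(20,110); c1=np.array([rng.uniform(.40,.48),rng.uniform(-.2,-.1)])
    w=[(np.array([rng.uniform(.44,.5),rng.uniform(.1,.25),rng.uniform(.23,.3)]),want(rng.uniform(-77,0),rng.uniform(-5,5))),(np.array([rng.uniform(.42,.46),rng.uniform(-.1,.05),rng.uniform(.2,.28)]),want(rng.uniform(-60,21),rng.uniform(-5,12)))]
    L=want(YF,LF); st=w+[([.477,-.038,.062],L),(G,L),(G+.015*Z,L),(tc(cp,YF,.02),L),(tc(c1,y1,.05),want(y1,LF)),(tc(pl,yp,.05),want(yp,LF)),(tc(pl,yp,.006),want(yp,LF)),(tc(pl,yp,.006)-.08*(.2*U(yp)-.98*Z),want(yp,LF))]
    j,p,T=j0,p0,T0; n=0; mm=[]; ok=True
    for a,b in st:
        j,p,T,q=go(j,p,T,a,b); n+=q; mm.append(marg(j))
        if err(j,p,T)>.002: ok=False;break
    if not ok: continue
    sc=min(mm)-n/300
    if best is None or sc>best[0]: best=(sc,n,c1,y1,yp);B=st;bm=(np.round(mm,2),j.round(2))
print(best,bm)
for a,b in B: m=b.as_matrix(); print(np.round(a,3), "yaw",np.degrees(np.arctan2(m[1,2],m[0,2])).round(1),"lean",np.degrees(np.arcsin(m[2,2])).round(1))
E
python3 s6.py
```

```text
t: 31.58
eef_pos: [0.5416, 0.183, 0.2505]
tool_rot: [0.443, 0.551, -0.443, 0.551]
wrist_force: [-0.4, -0.7, -0.3]
opening: 0.501
[0.542 0.183 0.25 ] [ 0.27  0.42 -0.86  1.7   0.34  1.18 -2.03] 31.575
yaw/lean at release 21.642235272056556 11.874333372614759
(np.float64(0.004023322772795587), 33, array([ 0.40445638, -0.15279387]), 33.11180966945763, 41.88929332844321) (array([0.4 , 0.12, 0.23, 0.29, 0.3 , 0.11, 0.13, 0.35, 0.39, 0.29]), array([ 1.79,  0.85, -1.28,  2.02,  0.78,  0.93,  0.87]))
[0.491 0.215 0.276] yaw -11.8 lean 1.6
[0.429 0.02  0.229] yaw 12.1 lean 0.6
[ 0.477 -0.038  0.062] yaw 21.6 lean 11.9
[ 0.522 -0.024 -0.01 ] yaw 21.6 lean 11.9
[ 0.522 -0.024  0.004] yaw 21.6 lean 11.9
[ 0.437 -0.043  0.01 ] yaw 21.6 lean 11.9
[ 0.368 -0.176  0.04 ] yaw 33.1 lean 11.9
[ 0.363 -0.341  0.04 ] yaw 41.9 lean 11.9
[ 0.363 -0.341 -0.005] yaw 41.9 lean 11.9
[ 0.351 -0.351  0.074] yaw 41.9 lean 11.9
```

```bash
python3 rows.py .491 .215 .276 -11.8 1.6 .429 .02 .229 12.1 .6 .477 -.038 .062 21.6 11.9
```

```text
t 31.575 j [ 0.27  0.42 -0.86  1.7   0.34  1.18 -2.03] p [0.5416 0.183  0.2505] op 0.501 F [-0.4 -0.7 -0.3]
12 x [-0.07  0.04  0.04] [-0.02 -0.02  0.91]
5 x [-0.21 -0.65 -0.16] [-0.    0.03  0.8 ]
4 x [ 0.2  -0.24 -0.7 ] [ 0.14 -0.45  0.39]
```

```bash
python3 -m inch '-.07 .04 .04 -.02 -.02 .91 -.5;-.07 .04 .04 -.02 -.02 .91 -.5;-.07 .04 .04 -.02 -.02 .91 -.5;-.07 .04 .04 -.02 -.02 .91 -.5;-.07 .04 .04 -.02 -.02 .91 -.5;-.07 .04 .04 -.02 -.02 .91 -.5;-.07 .04 .04 -.02 -.02 .91 -.5;-.07 .04 .04 -.02 -.02 .91 -.5;-.07 .04 .04 -.02 -.02 .91 -.5;-.07 .04 .04 -.02 -.02 .91 -.5;-.07 .04 .04 -.02 -.02 .91 -.5;-.07 .04 .04 -.02 -.02 .91 -.5'; python3 -m inch '-.21 -.65 -.16 0 .03 .8 -.5;-.21 -.65 -.16 0 .03 .8 -.5;-.21 -.65 -.16 0 .03 .8 -.5;-.21 -.65 -.16 0 .03 .8 -.5;-.21 -.65 -.16 0 .03 .8 -.5;.2 -.24 -.7 .14 -.45 .39 -.5;.2 -.24 -.7 .14 -.45 .39 -.5;.2 -.24 -.7 .14 -.45 .39 -.5;.2 -.24 -.7 .14 -.45 .39 -.5;0 0 0 0 0 0 -.5'; python3 rows.py .477 -.038 .062 21.6 11.9 .5225 -.024 -.0105 21.6 11.9; python3 - <<'E'
from h import *
a=viewer.read_camera("wrist"); cv2.imwrite("pics/w6raw.png",a); b=viewer.read_camera("top"); cv2.imwrite("pics/top4.png",b)
t=cv2.imread("pics/top3.png")
c=[cv2.resize(cv2.convertScaleAbs(x[140:215,180:300],alpha=1.5),(300,188),interpolation=cv2.INTER_CUBIC) for x in(t,b)]
cv2.imwrite("pics/w6.png",np.hstack([cv2.resize(cv2.convertScaleAbs(a,alpha=1.8),(500,376)),np.vstack(c)]))
p=cam("wrist"); print(proj("wrist",[.5625,-.008,.059],p)*500/512)
E
```

```text
t: 33.08
eef_pos: [0.4891, 0.2107, 0.2755]
tool_rot: [0.07, 0.692, -0.076, 0.714]
wrist_force: [-0.5, -0.7, 0.2]
opening: 0.249
t: 34.33
eef_pos: [0.4713, -0.042, 0.0576]
tool_rot: [-0.115, 0.619, 0.144, 0.763]
wrist_force: [0.3, 1.3, 0.3]
opening: 0.25
t 34.325 j [ 0.99  0.58 -1.08  2.23  0.86  0.57 -0.32] p [ 0.4713 -0.042   0.0576] op 0.25 F [0.3 1.3 0.3]
1 x [0.1  0.07 0.07] [-0.02 -0.    0.07]
2 x [ 0.38  0.12 -0.6 ] [0. 0. 0.]
[375.78834227 207.24703019]
```

View pics/w6.png

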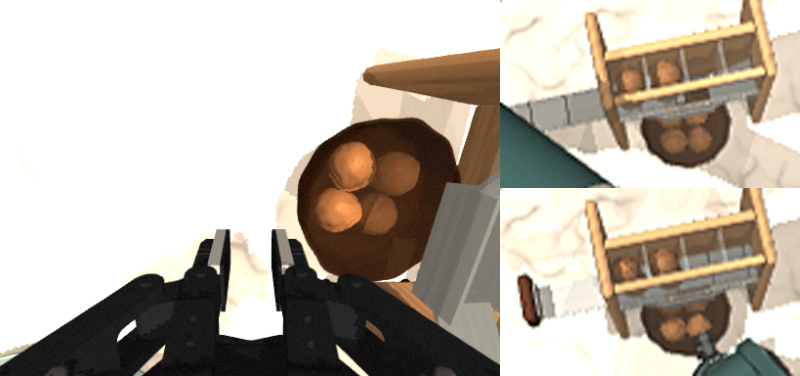

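View 12: all four walnuts are in the bowl at (352,165), (397,172), (338,210) and (379,213). Lanes 3 and 4 still hold theirs, and the gate is home. One nut lies against the wall where I would grip, so I'll take a shallow grip above nut height, draw the bowl out, then regrip on the free side.

```bash
python3 -m inch '.33 .14 .02 0 0 .07 -.5;.3 .13 .02 0 0 0 -.5;.06 .02 -.33 0 0 0 -.5;.06 .02 -.33 0 0 0 -.5;.06 .03 -.3 0 0 0 -.5;0 0 0 0 0 0 -.5'; python3 rows.py .521 -.0215 .0015 21.6 11.9
```

```text
t: 35.17
eef_pos: [0.5241, -0.0195, 0.0067]
tool_rot: [-0.119, 0.615, 0.147, 0.765]
wrist_force: [0.8, -0.4, 0.4]
opening: 0.253
t 35.175 j [ 0.76  0.69 -0.9   2.15  1.01  0.52 -0.47] p [ 0.5241 -0.0195  0.0067] op 0.253 F [ 0.8 -0.4  0.4]
1 x [-0.05 -0.03 -0.09] [-0.01  0.08 -0.04]
```

```bash
python3 -m inch '-.03 0 -.12 0 0 0 -.5;0 0 0 0 0 0 -1;0 0 0 0 0 0 -1;0 0 0 0 0 0 -1;0 0 0 0 0 0 -1' 50; python3 -m inch '0 0 .05 0 0 0 -1;-.1 -.02 0 0 0 0 -1;-.15 -.04 0 0 0 0 -1;0 0 0 0 0 0 -1'
```

```text
t: 35.8
eef_pos: [0.5214, -0.0209, -0.0018]
tool_rot: [-0.119, 0.616, 0.146, 0.765]
wrist_force: [-0.1, -0.7, -2.5]
opening: 0.024
t: 36.3
eef_pos: [0.5052, -0.0249, 0.001]
tool_rot: [-0.119, 0.616, 0.146, 0.765]
wrist_force: [-0.3, 0.3, -2.9]
opening: 0.031
```

```bash
python3 -m inch '-.3 -.07 0 0 0 0 -1;-.35 -.08 0 0 0 0 -1;-.35 -.08 0 0 0 0 -1;-.2 -.05 0 0 0 0 -1;0 0 0 0 0 0 -1'; python3 - <<'E'
from h import *
s=observe(); print(s["joints"].round(2),s["wrist_force"].round(1))
a=viewer.read_camera("wrist"); cv2.imwrite("pics/w7.png",a)
hs=cv2.cvtColor(a,cv2.COLOR_BGR2HSV); m=((hs[...,0]<18)&(hs[...,1]>90)&(hs[...,2]>85)).astype('uint8'); m[:, :250]=0
m=cv2.morphologyEx(m,cv2.MORPH_OPEN,np.ones((5,5))); n,l,st,ce=cv2.connectedComponentsWithStats(m)
for k in range(1,n):
    if st[k,4]>150: print("blob",st[k],ce[k].round(),a[l==k].mean(0).round())
E
```

```text
t: 36.92
eef_pos: [0.4343, -0.0415, 0.0013]
tool_rot: [-0.119, 0.616, 0.146, 0.765]
wrist_force: [0.1, 0.7, -2.9]
opening: 0.025
[ 0.85  0.59 -0.88  2.34  1.08  0.39 -0.52] [ 0.1  0.7 -2.9]
blob [475  87  37   7 228] [493.  90.] [42. 66. 94.]
blob [ 308  171   58   61 2755] [336. 201.] [ 38.  68. 111.]
blob [ 370  183   56   58 2419] [398. 211.] [ 38.  68. 112.]
blob [ 290  237   57   50 2105] [317. 260.] [ 41.  73. 118.]
blob [ 351  242   45   52 1608] [375. 270.] [ 42.  75. 122.]
blob [472 334  40  38 765] [495. 349.] [ 44.  71. 103.]
```

The shallow grip holds the filled bowl steadily at -2.9 N. I'll raise the grip force and plan a gentle carry to the plate.

```bash
cat > s7.py <<'E'
from plan1 import *
import time
rng=np.random.default_rng(2); s=observe(); j0=s["joints"]; p0=np.array(s["eef_pos"]); T0=R.from_quat(s["tool_rot"]); m=T0.as_matrix()
YF=np.degrees(np.arctan2(m[1,2],m[0,2])); LF=np.degrees(np.arcsin(m[2,2])); print(YF,LF)
U=lambda yw:np.array([np.cos(np.radians(yw)),np.sin(np.radians(yw)),0]); tc=lambda c,yw,z:np.r_[c[:2],0]-.0455*U(yw)+[0,0,-.0015+z]
best=None; t=time.time(); pl=np.array([.395,-.312])
while time.time()-t<60:
    y1=rng.uniform(0,90); yp=rng.uniform(20,110); c1=np.array([rng.uniform(.40,.48),rng.uniform(-.22,-.08)])
    st=[(tc(c1,y1,.05),want(y1,LF)),(tc(pl,yp,.05),want(yp,LF)),(tc(pl,yp,.006),want(yp,LF)),(tc(pl,yp,.006)-.09*(.2*U(yp)-.98*Z),want(yp,LF))]
    j,p,T=j0,p0,T0; n=0; mm=[]; ok=True
    for a,b in st:
        j,p,T,q=go(j,p,T,a,b); n+=q; mm.append(marg(j))
        if err(j,p,T)>.002: ok=False;break
    if not ok: continue
    sc=min(mm)-n/300
    if best is None or sc>best[0]: best=(sc,n,c1,y1,yp);B=st;bm=(np.round(mm,2),j.round(2))
print(best,bm)
for a,b in B: m=b.as_matrix(); print(np.round(a,3), "yaw",np.degrees(np.arctan2(m[1,2],m[0,2])).round(1),"lean",np.degrees(np.arcsin(m[2,2])).round(1))
# plate centre from top image edges (first picture): radial gradient fit
i=cv2.imread("pics/top0.png").astype(np.float32); g=cv2.GaussianBlur(i.sum(2),(3,3),0)
def f(c):
    a=np.linspace(0,2*np.pi,90); ins=[proj("top",[c[0]+.101*np.cos(q),c[1]+.101*np.sin(q),.018]) for q in a]; out=[proj("top",[c[0]+.111*np.cos(q),c[1]+.111*np.sin(q),.018]) for q in a]
    S=lambda P:cv2.remap(g,np.float32(P)[:,0].reshape(1,-1),np.float32(P)[:,1].reshape(1,-1),1)[0]
    return np.clip(S(out)-S(ins),-60,60).mean()
print("plate",max((f((x,y)),round(x,3),round(y,3)) for x in np.arange(.383,.41,.003) for y in np.arange(-.325,-.3,.003)))
E
python3 s7.py
```

```text
21.778699459832797 12.376660469645339
(np.float64(0.24661457850745852), 12, array([ 0.44859593, -0.18081521]), 45.745553023318465, 20.52075823915776) (array([0.3 , 0.3 , 0.29, 0.3 ]), array([ 1.85,  0.7 , -1.27,  2.12,  0.7 ,  0.78,  0.55]))
[ 0.417 -0.213  0.048] yaw 45.7 lean 12.4
[ 0.352 -0.328  0.048] yaw 20.5 lean 12.4
[ 0.352 -0.328  0.005] yaw 20.5 lean 12.4
[ 0.336 -0.334  0.093] yaw 20.5 lean 12.4Traceback (most recent call last):
  File "s7.py", line 25, in <module>
    print("plate",max((f((x,y)),round(x,3),round(y,3)) for x in np.arange(.383,.41,.003) for y in np.arange(-.325,-.3,.003)))
                  ~~~^^^^^^^^^^^^^^^^^^^^^^^^^^^^^^^^^^^^^^^^^^^^^^^^^^^^^^^^^^^^^^^^^^^^^^^^^^^^^^^^^^^^^^^^^^^^^^^^^^^^^^^
  File "s7.py", line 25, in <genexpr>
    print("plate",max((f((x,y)),round(x,3),round(y,3)) for x in np.arange(.383,.41,.003) for y in np.arange(-.325,-.3,.003)))
                       ~^^^^^^^
  File "s7.py", line 22, in f
    a=np.linspace(0,2*np.pi,90); ins=[proj("top",[c[0]+.101*np.cos(q),c[1]+.101*np.sin(q),.018]) for q in a]; out=[proj("top",[c[0]+.111*np.cos(q),c[1]+.111*np.sin(q),.018]) for q in a]
                                                                                                                   ~~~~^^^^^^^^^^^^^^^^^^^^^^^^^^^^^^^^^^^^^^^^^^^^^^^^^^^^^^
  File "h.py", line 17, in proj
    p,M=cam(n) if p is None else p
        ~~~^^^
  File "h.py", line 5, in cam
    p=viewer.camera_params(n);
ValueError: time passes only in moves, steps and waits
```

```bash
cat > pf.py <<'E'
from h import *
P=cam("top"); i=cv2.imread("pics/top0.png").astype(np.float32); g=cv2.GaussianBlur(i.sum(2),(3,3),0)
def f(c):
    a=np.linspace(0,2*np.pi,90); q=lambda r:np.float32([proj("top",[c[0]+r*np.cos(t),c[1]+r*np.sin(t),.018],P) for t in a])
    S=lambda p:cv2.remap(g,p[:,0].reshape(1,-1),p[:,1].reshape(1,-1),1)[0]
    return float(np.clip(S(q(.111))-S(q(.101)),-60,60).mean())
print("plate",sorted([(round(f((x,y)),1),round(float(x),3),round(float(y),3)) for x in np.arange(.383,.41,.003) for y in np.arange(-.325,-.3,.003)])[-4:])
E
python3 pf.py; python3 rows.py .417 -.213 .048 45.7 12.4 .352 -.328 .048 20.5 12.4 .352 -.328 .005 20.5 12.4
```

```text
plate [(59.2, 0.398, -0.31), (59.6, 0.395, -0.31), (59.6, 0.398, -0.307), (59.8, 0.395, -0.307)]
t 36.975 j [ 0.85  0.59 -0.88  2.34  1.08  0.39 -0.52] p [ 0.4353 -0.0413  0.0015] op 0.028 F [ 0.  -0.5 -2.9]
5 x [-0.06 -0.57  0.15] [0.  0.  0.8]
5 x [-0.22 -0.38  0.  ] [-0.    0.   -0.84]
1 x [ 0.    0.   -0.72] [0. 0. 0.]
```

```bash
python3 -m inch '0 0 0 0 0 0 -1;0 0 .2 0 0 0 -1;0 -.1 .25 0 0 .2 -1;-.04 -.3 .2 0 0 .5 -1;-.04 -.4 .12 0 0 .55 -1;-.04 -.4 0 0 0 .55 -1;-.04 -.4 0 0 0 .55 -1;-.04 -.4 0 0 0 .55 -1;-.06 -.4 0 0 0 .55 -1;-.06 -.4 0 0 0 .55 -1;-.02 -.1 0 0 0 0 -1;0 0 0 0 0 0 -1' 75; python3 rows.py .353 -.325 .048 20.5 12.4
```

```text
t: 38.48
eef_pos: [0.4144, -0.2149, 0.0474]
tool_rot: [-0.244, 0.577, 0.302, 0.718]
wrist_force: [-0.4, -0.0, -3.1]
opening: 0.017
t 38.475 j [ 1.52  0.83 -1.24  2.14  0.86  0.79  0.58] p [ 0.4144 -0.2149  0.0474] op 0.017 F [-0.4 -0.  -3.1]
5 x [-0.2  -0.37  0.  ] [ 0.    0.   -0.84]
```

```bash
python3 -m inch '-.1 -.2 0 0 0 -.5 -1;-.17 -.3 0 0 0 -.7 -1;-.17 -.3 0 0 0 -.7 -1;-.17 -.3 0 0 0 -.7 -1;-.17 -.3 0 0 0 -.7 -1;-.14 -.25 0 0 0 -.6 -1;-.08 -.18 0 0 0 -.3 -1;0 0 0 0 0 0 -1'; python3 rows.py .353 -.325 .048 20.5 12.4; python3 - <<'E'
from h import *
a=viewer.read_camera("top"); cv2.imwrite("pics/top5.png",a); P=cam("top"); w=viewer.read_camera("wrist"); cv2.imwrite("pics/w8.png",w)
g=a.astype(int); m=((g.max(2)<70)&(g[...,2]>1.4*g[...,0])).astype('uint8'); m[:200]=0;m[:,:300]=0
n,l,st,ce=cv2.connectedComponentsWithStats(m); k=1+st[1:,4].argmax(); print(st[k],ce[k]); x,y,ww,hh=st[k][:4]
for z in(.10,.11): print([atz("top",u,v,z,P).round(3) for u,v in((x,y+hh/2),(x+ww,y+hh/2),(x+ww/2,y),(x+ww/2,y+hh))])
E
```

```text
t: 39.48
eef_pos: [0.3539, -0.3258, 0.0474]
tool_rot: [-0.112, 0.617, 0.138, 0.767]
wrist_force: [1.1, 0.6, -2.9]
opening: 0.018
t 39.475 j [ 1.73  0.76 -1.17  2.14  0.82  0.71  0.43] p [ 0.3539 -0.3258  0.0474] op 0.018 F [ 1.1  0.6 -2.9]
1 x [-0.02  0.01  0.01] [ 0.02 -0.    0.01]
[329 219  38  38 590] [347.59830508 235.18813559]
[array([ 0.395, -0.255,  0.1  ]), array([ 0.397, -0.379,  0.1  ]), array([ 0.458, -0.319,  0.1  ]), array([ 0.335, -0.315,  0.1  ])]
[array([ 0.395, -0.253,  0.11 ]), array([ 0.396, -0.376,  0.11 ]), array([ 0.457, -0.316,  0.11 ]), array([ 0.335, -0.313,  0.11 ])]
```

```bash
python3 -m inch '0 .1 -.2 0 0 0 -1;0 0 -.2 0 0 0 -1;0 0 -.15 0 0 0 -1;0 0 0 0 0 0 -1'; python3 -m inch '0 0 -.06 0 0 0 -1;0 0 0 0 0 0 -1'; python3 -m inch '0 0 -.05 0 0 0 -1;0 0 0 0 0 0 -1'
```

```text
t: 40.08
eef_pos: [0.354, -0.3184, 0.0136]
tool_rot: [-0.112, 0.617, 0.139, 0.766]
wrist_force: [1.0, 0.4, -2.8]
opening: 0.019
t: 40.33
eef_pos: [0.3542, -0.319, 0.0108]
tool_rot: [-0.113, 0.617, 0.138, 0.767]
wrist_force: [-0.8, -0.2, -2.2]
opening: 0.022
t: 40.58
eef_pos: [0.354, -0.319, 0.0077]
tool_rot: [-0.113, 0.617, 0.138, 0.766]
wrist_force: [0.2, -0.2, -3.0]
opening: 0.019
```

```bash
python3 -m inch '0 0 -.04 0 0 0 -1;0 0 0 0 0 0 -1'
```

```text
t: 40.83
eef_pos: [0.354, -0.319, 0.0053]
tool_rot: [-0.113, 0.617, 0.139, 0.766]
wrist_force: [-0.7, -0.1, -3.1]
opening: 0.022
```

```bash
python3 -m inch '0 0 -.04 0 0 0 -1;0 0 0 0 0 0 -1'; python3 -m inch '0 0 -.03 0 0 0 -1;0 0 0 0 0 0 -1'
```

```text
t: 41.08
eef_pos: [0.3542, -0.3192, 0.0038]
tool_rot: [-0.113, 0.617, 0.138, 0.766]
wrist_force: [-5.7, 0.2, 11.3]
opening: 0.02
t: 41.32
eef_pos: [0.3539, -0.3195, 0.0035]
tool_rot: [-0.114, 0.618, 0.138, 0.766]
wrist_force: [-17.9, 2.0, 37.4]
opening: 0.021
```

```bash
python3 -m inch '0 0 .04 0 0 0 -1;0 0 0 0 0 0 -1'; python3 -m inch '0 0 0 0 0 0 -.85 ;0 0 0 0 0 0 -.7;0 0 0 0 0 0 -.55;0 0 0 0 0 0 -.55' 20; python3 rows.py .354 -.319 .004 20.5 12.4
```

```text
t: 41.58
eef_pos: [0.3542, -0.3194, 0.0039]
tool_rot: [-0.113, 0.617, 0.138, 0.767]
wrist_force: [-3.0, 0.0, 6.6]
opening: 0.021
t: 42.08
eef_pos: [0.3543, -0.3189, 0.0036]
tool_rot: [-0.113, 0.617, 0.139, 0.767]
wrist_force: [-1.0, 0.5, -0.0]
opening: 0.227
t 42.075 j [ 1.65  0.8  -1.06  2.16  0.92  0.62  0.36] p [ 0.3543 -0.3189  0.0036] op 0.227 F [-1.   0.5 -0. ]
1 x [-0.   -0.    0.01] [ 0.02 -0.   -0.01]
```

```bash
python3 -m inch '-.05 -.02 .25 0 0 0 -.55;-.1 -.035 .49 0 0 0 -.55;-.1 -.035 .49 0 0 0 -.55;-.05 0 .5 0 0 0 -.55;0 0 .6 0 0 0 -.55;0 0 .6 0 0 0 -.55;0 0 0 0 0 0 -.55'; cat > fin.py <<'E'
from h import *
import pf as F
a=viewer.read_camera("top"); w=viewer.read_camera("wrist"); sd=viewer.read_camera("side"); P=cam("top"); Pw=cam("wrist")
for n,i in(("top6",a),("w9",w),("side6",sd)): cv2.imwrite(f"pics/{n}.png",i)
F.i=a.astype(np.float32); F.g=cv2.GaussianBlur(F.i.sum(2),(3,3),0)
def dark(i,box,nm,P,z):
    x0,y0,x1,y1=box; g=i[y0:y1,x0:x1].astype(int); m=((g.max(2)<75)&(g[...,2]>1.3*g[...,0])).astype('uint8'); n,l,st,ce=cv2.connectedComponentsWithStats(m); k=1+st[1:,4].argmax(); x,y,ww,hh,_=st[k]; x+=x0;y+=y0
    print(nm,"box",x,y,ww,hh,[atz(nm,u,v,z,P).round(3)[:2].tolist() for u,v in((x,y+hh/2),(x+ww,y+hh/2),(x+ww/2,y),(x+ww/2,y+hh))])
dark(a,(315,205,370,270),"top",P,.065)
print("plate now",sorted([(round(F.f((x,y)),1),round(float(x),3),round(float(y),3)) for x in np.arange(.383,.41,.003) for y in np.arange(-.325,-.3,.003)])[-3:])
hs=cv2.cvtColor(w,cv2.COLOR_BGR2HSV); m=((hs[...,0]<18)&(hs[...,1]>90)&(hs[...,2]>85)).astype('uint8'); m=cv2.morphologyEx(m,cv2.MORPH_OPEN,np.ones((5,5))); n,l,st,ce=cv2.connectedComponentsWithStats(m)
for k in range(1,n):
    if st[k,4]>150: print("nut?",st[k],atz("wrist",*ce[k],.035,Pw).round(3))
o=cv2.imread("pics/top0.png")
for nm,(u,v) in dict(mustard=(351,154),timer=(375,176),spice=(143,158),handle=(190,184)).items():
    t=o[v-9:v+10,u-9:u+10]; r=cv2.matchTemplate(a[v-14:v+15,u-14:u+15],t,cv2.TM_CCOEFF_NORMED); print(nm,cv2.minMaxLoc(r)[1],np.array(cv2.minMaxLoc(r)[3])-5)
E
python3 fin.py
```

```text
t: 42.95
eef_pos: [0.3373, -0.3254, 0.1814]
tool_rot: [-0.114, 0.616, 0.137, 0.767]
wrist_force: [0.9, -0.2, -1.0]
opening: 0.226
plate [(59.2, 0.398, -0.31), (59.6, 0.395, -0.31), (59.6, 0.398, -0.307), (59.8, 0.395, -0.307)]
top box 325 220 36 37 [[0.396, -0.248], [0.398, -0.369], [0.459, -0.31], [0.336, -0.307]]
plate now [(51.2, 0.395, -0.31), (51.4, 0.398, -0.313), (52.6, 0.395, -0.313)]
nut? [483  50  29   8 194] [ 0.595 -0.093  0.035]
nut? [ 253  133   59   67 2246] [ 0.392 -0.306  0.035]
nut? [294 140  30  30 765] [ 0.416 -0.28   0.035]
nut? [496 289  16  32 391] [ 0.837 -0.396  0.035]
mustard 0.9987496137619019 [0 0]
timer 0.9793024063110352 [0 0]
spice 0.9997652769088745 [0 0]
handle 0.9281877875328064 [ 1 -1]
```

```bash
python3 - <<'E'
from h import *
w=cv2.imread("pics/w9.png"); P=cam("wrist")
g=cv2.GaussianBlur(w[100:300,190:420],(3,3),0)
c=cv2.HoughCircles(g[...,2],cv2.HOUGH_GRADIENT,1,22,param1=60,param2=13,minRadius=12,maxRadius=24)
for x,y,r in c[0][:8]: print((x+190,y+100,r),g[int(y),int(x)],atz("wrist",x+190,y+100,.035,P).round(3)[:2])
E
```

```text
(np.float32(297.5), np.float32(184.5), np.float32(14.4)) [ 70 117 180] [ 0.418 -0.315]
(np.float32(279.5), np.float32(154.5), np.float32(22.2)) [ 59 106 168] [ 0.385 -0.29 ]
(np.float32(254.5), np.float32(246.5), np.float32(23.4)) [155 174 161] [ 0.397 -0.4  ]
(np.float32(308.5), np.float32(156.5), np.float32(17.7)) [ 59 104 164] [ 0.418 -0.282]
(np.float32(382.5), np.float32(291.5), np.float32(20.0)) [42 46 48] [ 0.596 -0.42 ]
(np.float32(268.5), np.float32(181.5), np.float32(15.5)) [ 73 123 187] [ 0.384 -0.322]
(np.float32(307.5), np.float32(134.5), np.float32(21.0)) [11 22 38] [ 0.407 -0.26 ]
(np.float32(249.5), np.float32(276.5), np.float32(18.8)) [204 224 218] [ 0.405 -0.439]
```

The Hough fit finds four nut-coloured circles inside the bowl, around the plate's middle. I'm handing in.

```bash
python3 -c "
from plant import ticket
print(ticket.sign_off())"
```

```text
the job is handed in; nothing more can be done
None
```

I handed the job in at about 43 s. The bowl with its four walnuts is on the middle of the plate, lanes 3 and 4 kept their nuts, and the gate is shut.

**What I did:**
- I stood the bowl under the spout and drew the gate out about 93 mm. I then pushed it home until it stopped at 19 N, at the same position as the shut stop I had felt before drawing it.
- Then I drew the bowl out, carried it over and set it on the plate.

**Last checks:**
- **Nuts:** A picture taken after the gate was shut showed four nuts in the bowl, lanes 1 and 2 empty and lanes 3 and 4 full. At the end a circle fit found four nut-coloured circles in the bowl; a simpler colour count separated only two blobs in the bowl. Load on the wrist stayed near 3 N throughout the carry. I did not view a picture of the final scene, having used all 12.
- **Bowl on plate:** The top camera puts the bowl at (0.397, -0.309) and the plate at about (0.395, -0.312). The rim measures about 121 x 123 mm, so the bowl looks upright.
- **Bystanders:** The mustard jar, timer and spice jar did not shift, to within a pixel.
- **Handle:** It shows about 1 pixel further in than at the start, which fits the gate having been slightly ajar.

**What went wrong or disagreed:**
- The first reach to the bowl hit the elbow's limit, so I came at it from the left.
- The pad ends were about 45 mm short of the reported TCP, which cost several trial grips on the empty bowl before one held.
- A tilt fit of the gripped bowl read about -12°. The same fit on the resting bowl read -15°, so I treated that as bias.
- On setting the bowl down, the wrist force briefly rose to about 41 N before I eased off. That was a push through the gripped bowl, well under the 120 N wrist limit.

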